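# Close the pellet jar in its holding jig

## Task

The cap of the square pellet jar is loose. Set the jar down gently and upright on the base plate of the holding jig, midway between its two jaws, and let go of it; then take it by its cap and screw the cap clockwise until it is fully home, leaving the closed jar standing in the jig. Do not drop the jar or tip it over, do not close the cap before the jar stands in the jig, and leave the petri dish, tape roll and eyepiece where they are.

Things in the scene. Friction and masses are not known exactly. Their poses are not given: they have to be found in the camera images.
- jar: Loose white jar, front left or front right: square body 44 x 44 mm, 50 mm high, flat sides square to its x and y axes, round grey cap; 79 mm high over all closed, 4 mm more unscrewed; about 0.25 kg. Origin: centre of underside, z up. A small tab on its shoulder at +x marks where the cap's pointer stands when closed. Loose, it turns along with its cap
- cap (a joint): Turn of the cap in rad: 0 = fully home, at a hard stop; starts between 1.9 and 2.6; positive = unscrewed, anticlockwise seen from above. Captive: it cannot come off (stop at 3.0). Rises 1.5 mm per rad; even friction of about 0.06 N m; stays where left. More turn than one wrist twist: let go and take it again
- cap_top (a point): Centre of the flat top of the cap. The cap is a ribbed round cylinder 40 mm in diameter (41 over the ribs), 24 mm high; closed, its underside is 52.5 mm above the jar's underside, 2.5 mm above the shoulder of the square body. Turns and rises with the cap; z up
- cap_pointer (a point): Outer end of the raised pointer ridge (5 mm wide, 3 mm high) that runs from the centre of the cap's top to its rim, 19 mm from the axis at the height of the flat top; when closed it points along the jar's +x axis, over the tab on the shoulder
- holder: Fixed aluminium jar-holding jig, front right or front left: base plate 110 x 96 mm (x by y), 8 mm thick, two upright jaws 56 mm long along its x axis, tops 32 mm above the coater top, padded; clear gap between pads 49 mm along y. The gap is open at +x and -x, so fingers on the jar's sides facing the ends clear the jaws. Origin: centre of underside, z up
- holder_floor (a point): Point on top of the base plate midway between the jaws, 8 mm above the holder's origin: the centre of the jar's underside belongs here, one pair of its flat sides along the jaws
- petri_dish: Clear petri dish, 58 mm in diameter, 15 mm high, loose, at the front in the middle; origin at the centre of its underside. Leave alone
- tape: Tape roll, 68 mm in diameter, 20 mm high, loose, behind the front right place; origin at the centre of its underside. Leave alone
- eyepiece: Black and bright microscope eyepiece, 34 mm in diameter, 45 mm high, standing loose behind the front left place; origin at the centre of its underside. Leave alone
- bell_jar_foot (a point): Obstacle: the point on the coater top under the axis of the fixed bell jar, which stands behind and between the two front places. Its round base is 345 mm in diameter up to z = 0.14 m, the clear guard above it 315 mm up to z = 0.48 m; two black knobs stick out in front to 205 mm from the axis, 20 to 90 mm above the top. Pass round it on the robot's side

How it is judged (in metres and radians):
On the way, in this order (a step that is already met when the one before it is completed fails the run):
1. the jar stands upright on the base plate between the jaws, let go (distance between jar and holder_floor below 0.016 m and z of jar in the frame of holder_floor below 0.003 m and angle between jar's own z axis and vertical below 0.08 rad and contact force between the fingers and jar below 0.1 N), for 0.2 s.
2. the cap is screwed fully home while the jar stands in the jig (value of joint cap below 0.12 rad and distance between jar and holder_floor below 0.016 m), for 0.2 s.
At the end, for the whole second after the job is handed in: The cap is within 0.12 rad of fully home and the jar stands at rest and upright (within 0.08 rad) on the base plate between the jaws, its underside's centre within 16 mm of the jig's centre point and not more than 3 mm above the plate (all of step 2 and z of jar in the frame of holder_floor below 0.003 m and angle between jar's own z axis and vertical below 0.08 rad and linear speed of jar below 0.02 m/s); the robot touches nothing.
It fails at once if the jar is tipped over (angle between jar's own z axis and vertical above 0.7 rad).
It fails at once if the petri dish, tape roll or eyepiece is moved more than 20 mm (distance of any of petri_dish, tape, eyepiece from where it was at the start of the episode above 0.02 m).
It fails at once if the jar is dropped or thrown: it moves faster than 0.6 m/s with no finger on it (linear speed of jar above 0.6 m/s and contact force between the fingers and jar below 0.1 N).
It also fails if it takes over 64 s, if anything falls off the work surface, if the arm or the gripper's body presses on something with over 40 N, if the wrist force passes 120 N, or if a joint passes its speed limit or range.

## Robot

A 6-joint arm with a two-finger parallel gripper is mounted at the origin on a cart in front of the work surface, level with it; the furniture and walls round the work are solid. World frame = base frame: x ahead of the robot, y to its left, z up, the work surface at z = 0. Lengths are in mm, angles in rad, forces in N, time in s.
With the tool pointing down it reaches from about 350 to 975 mm from the base axis. Payload 4.9 kg.
Tool frame: the origin (TCP) lies at the very end of the fingers, on their centre line; the grasp point (between the pads) lies 19 mm behind it; z points along the fingers, y is the direction in which the jaws open and shut (so a half turn about z gives the same grasp; the last joint's range is limited). The gripper opens to 85 mm and grips with 20 to 120 N. Pads are 22 mm wide; open, the fingers measure 114 mm over their backs; the gripper's body (76 mm by 85 mm) begins 54 mm behind the grasp point. The pads swing forward as they close: fully open they stand 13 mm farther back than shut.
Start: joints at [-1.43, 0.053, 1.613, -0, 1.476, -0.119], TCP at [160.55, -604.008, 231.304] pointing down, gripper open.
Joint ranges: [-3.01, 3.01], [-1.01, 2.22], [0.06, 2.58], [-1.02, 4.17], [0.09, 2.62], [-3.14, 3.14]. Speed limits (rad/s): [2.57, 2.57, 3.14, 3.14, 3.14, 3.14].

## Interface

Orientations are given as [roll, pitch, yaw] about the fixed x, y, z axes, in that order (R = Rz(yaw) Ry(pitch) Rx(roll)).
In Python, from rig import env, eyes gives the robot as it stands. The module is installed in compiled form; this text tells all that it offers.
- The arm moves only by the tool send_rows, never from a script. Its argument "increments" is a list of rows, each a list of 6 numbers: the shift along the tool's x, y, z in cm, then the turn, a rotation vector about the tool's x, y, z in degrees. In form: [[tx, ty, tz, ax, ay, az], ...]. A call has 1 to 10 rows; each row shifts and turns the pose as measured when the row begins, along the tool's axes as they then stand; what a row does not reach is not made up. A row lasts 1/8 s, in which the tool goes at most 62.5 mm and 10.7 degrees, less where a joint would pass 70% of its speed; a pose out of reach is approached as far as the arm can. A call with a gripper value outside its range is refused whole. "claw" is the finger opening in cm, from 0 to 8.54, set as the call begins (left out, the last holds). The fingers move at their own pace and stop on an object; the grip force is fixed at half the most. Time passes only in rows, so rows that do not move let the fingers close. It gives the time, the measured TCP pose, the force and the opening at its end, in the units of the state.
- env.get_obs(): the state, without advancing time (a new reading comes with each control period).
- eyes.get_image(name): name is "scene" or "top" or "wrist"; returns a dict with "frame" (400x640x3 uint8, red, green, blue), "camera_matrix" (3x3 intrinsics, pixels), "position" and "orientation" of the camera in the world; the wrist camera has in their place "tool_from_camera" (4x4, takes a point from camera to tool coordinates, whose origin is the TCP and whose axes are the flange's). Camera axes: x right, y down, z forward; pixel columns grow to the right and rows downward; lengths in mm; the calibration is good to about 2 mm. A picture is of the moment at which its call begins: read the wrist's pose just before it. There is no depth.
- env.close_job(): hands the job in, once; it reports no verdict.
The state is a dict: "clock": time; "joint_pos": joint angles; "joint_vel": joint speeds; "joint_efforts": joint torques, N m; "tcp_pos": TCP position; "ee_rot": TCP orientation; "wrist_force": force on the tool from outside, world axes, zero at the start; "torque": the same for the moment, N m; "opening": finger opening in mm.
Only numpy, scipy, OpenCV 4.12 (cv2) and the standard library are available. Lean on these libraries where they do the work, as an engineer would, in place of code of your own. Each camera call takes 0.05 s, during which the arm holds its last target.

## Working session

There is one attempt and no reset: what is moved stays moved. The work goes in short steps, Python scripts to look and compute and a tool call to move; the robot and the scene stay as the last step left them, time stands still between calls to the robot, and variables do not carry over. Pictures are saved under pics/ and viewed, and the job is handed in when it is done.

Besides the shell and the picture viewer there is one more tool, called after "Request:" as a command line: name --pt "numbers of a row" for each row, then --argument value for the rest. send_rows: Moves the arm, as the interface text tells. Its arguments: {"type":"object","properties":{"increments":{"type":"array"},"claw":{"type":"number"}},"required":["increments"]}

```bash
mkdir -p pics
python3 - <<'E'
from rig import env, eyes
import cv2,numpy as np
print(env.get_obs())
for n in ["scene","top","wrist"]:
    d=eyes.get_image(n)
    cv2.imwrite(f"pics/{n}0.png",d["frame"][:,:,::-1])
    np.save(f"{n}0.npy",d,allow_pickle=True)
    for k in d:
        if k!="frame": print(n,k,np.round(d[k],4).tolist())
E
```

```text
{'clock': 0.0, 'joint_pos': array([-1.42999450e+00,  5.33496524e-02,  1.61427281e+00, -1.18661325e-05,
        1.47598396e+00, -1.19007270e-01]), 'joint_vel': array([-1.89260226e-03, -5.70300755e-04,  6.22923624e-04,  1.20385690e-03,
        4.11142791e-04, -5.69935376e-05]), 'joint_efforts': array([ 2.13986190e-03, -3.93684912e+01, -3.70175564e+01, -3.29107297e-05,
        6.94330796e-03, -3.42931401e-05]), 'tcp_pos': array([ 160.46664558, -603.41823819,  230.08013175]), 'ee_rot': array([-3.13959172e+00, -2.27360878e-04,  2.59810003e-01]), 'wrist_force': array([-0.54510854, -0.06795599, -0.60296546]), 'torque': array([0.04052385, 0.03041608, 0.05532821]), 'opening': 85.11278202604835}
scene camera_matrix [[465.0815, 0.0, 318.3668], [0.0, 465.0815, 199.0964], [0.0, 0.0, 1.0]]
scene position [154.0671, 748.3837, 547.3797]
scene orientation [-2.1424, 0.0212, -2.5507]
top camera_matrix [[381.1766, 0.0, 310.8691], [0.0, 381.1766, 200.2354], [0.0, 0.0, 1.0]]
top position [411.5154, 163.3386, 930.5984]
top orientation [-2.9841, 0.0133, -1.5697]
wrist camera_matrix [[289.0775, 0.0, 321.7448], [0.0, 289.0775, 201.4519], [0.0, 0.0, 1.0]]
wrist tool_from_camera [[0.0007, -0.9636, -0.2673, 67.3317], [1.0, 0.0007, -0.0002, -0.005], [0.0004, -0.2673, 0.9636, -142.2173], [0.0, 0.0, 0.0, 1.0]]
```

View pics/scene0.png

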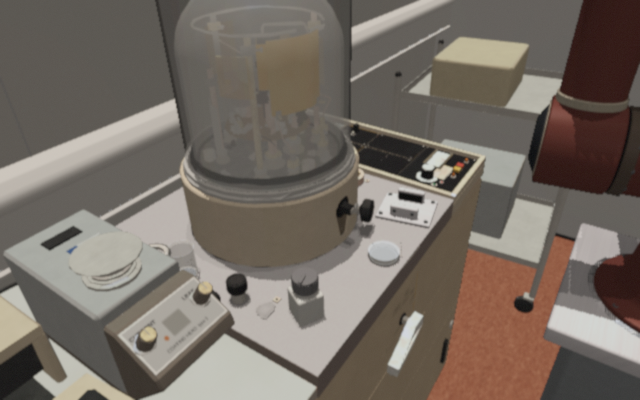

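View pics/top0.png

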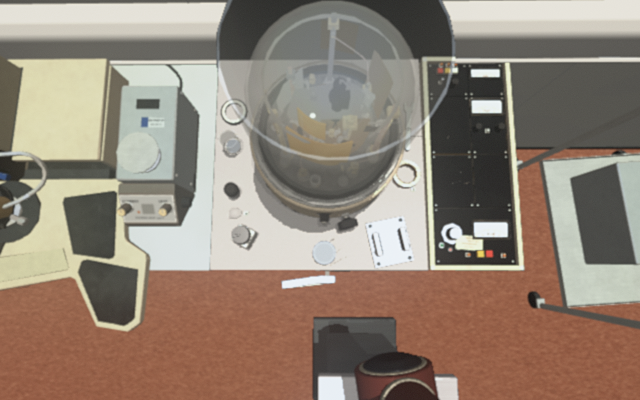

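View pics/wrist0.png

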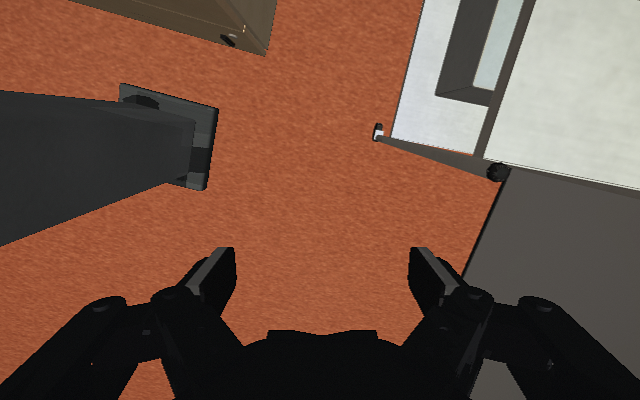

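The top view shows the jar at the front left (243,236), the holder at the front right (390,242), the dish at (324,252), the eyepiece at (232,190) and the tape at (405,174). The scene view shows the jar at (305,292). I'll zoom in next.

```bash
cat > h.py <<'E'
import numpy as np, cv2
from scipy.spatial.transform import Rotation as R
def grab(n):
    from rig import env,eyes
    o=env.get_obs(); d=eyes.get_image(n)
    if n=="wrist":
        T=np.eye(4);T[:3,:3]=R.from_euler('xyz',o["ee_rot"]).as_matrix();T[:3,3]=o["tcp_pos"]
        C=T@d["tool_from_camera"]
    else:
        C=np.eye(4);C[:3,:3]=R.from_euler('xyz',d["orientation"]).as_matrix();C[:3,3]=d["position"]
    return d["frame"],d["camera_matrix"],C
def ray(K,C,uv,z):
    uv=np.atleast_2d(uv).astype(float)
    v=np.c_[(uv-[K[0,2],K[1,2]])/[K[0,0],K[1,1]],np.ones(len(uv))]@C[:3,:3].T
    return C[:3,3]+v*((z-C[2,3])/v[:,2])[:,None]
def proj(K,C,p):
    p=(np.atleast_2d(p)-C[:3,3])@C[:3,:3]
    return np.c_[p[:,0]/p[:,2]*K[0,0]+K[0,2],p[:,1]/p[:,2]*K[1,1]+K[1,2]]
def crop(f,x,y,w,h,s,name):
    cv2.imwrite(f"pics/{name}.png",cv2.resize(f[y:y+h,x:x+w,::-1],None,fx=s,fy=s,interpolation=cv2.INTER_CUBIC))
E
python3 - <<'E'
from h import *
f,K,C=grab("top")
crop(f,200,150,100,75+50,6,"t_jar".replace('t_','t1_')) if 0 else crop(f,210,170,80,100,6,"tjar")
crop(f,350,200,80,80,7,"thold")
for n,uv,z in [("capc",(241,234),83),("holder",(390,242),8),("dish",(324,252),15),("eye",(232,190),45),("tape",(405,174),20)]:
    print(n,ray(K,C,uv,z).round(0))
f,K,C=grab("scene"); crop(f,260,240,100,100,6,"sjar")
print(C[:3,2])
E
```

```text
capc [[470. 330.  83.]]
holder [[456. -14.   8.]]
dish [[432. 144.  15.]]
eye [[577. 362.  45.]]
tape [[621. -54.  20.]]
[ 0.47806324 -0.69203921 -0.54086715]
```

View pics/tjar.png

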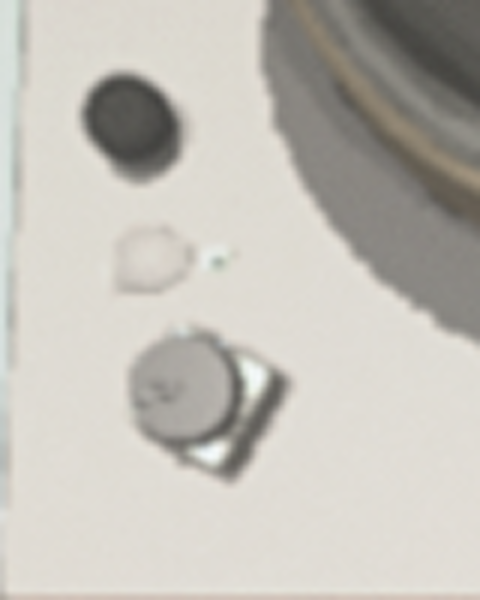

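View pics/thold.png

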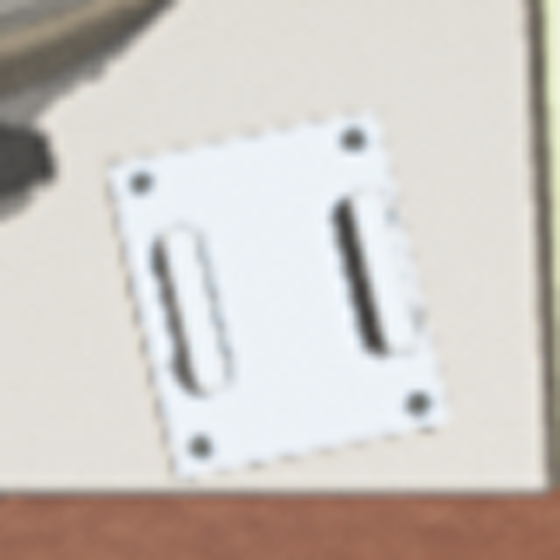

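View pics/sjar.png

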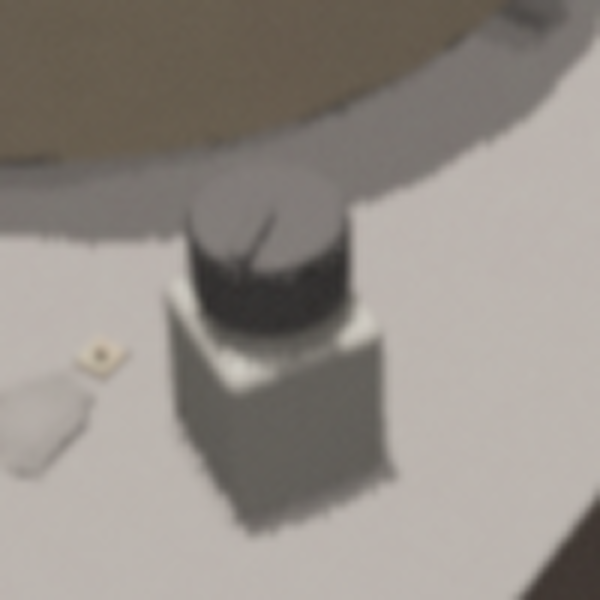

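```bash
cat >> h.py <<'E'
def plan(wps,n,p=None,rot=None):
    """wps: list of (x,y,z,yaw) ; n: rows per segment; prints tool-frame rows (cm,deg), vertical tool, using commanded chain"""
    from rig import env
    o=env.get_obs()
    p=np.array(o["tcp_pos"]) if p is None else np.array(p,float)
    r=R.from_euler('xyz',o["ee_rot"]) if rot is None else rot
    for w,k in zip(wps,n):
        q0,r0=p,r; q1=np.array(w[:3],float); r1=R.from_euler('xyz',[np.pi,0,w[3]])
        rv=(r0.inv()*r1).as_rotvec()
        out=[]
        for i in range(k):
            rn=r0*R.from_rotvec(rv*(i+1)/k); pn=q0+(q1-q0)*(i+1)/k
            t=r.inv().apply(pn-p)/10; a=np.degrees((r.inv()*rn).as_rotvec())
            out.append([round(float(x),2) for x in t]+[round(float(x),1) for x in a]); p,r=pn,rn
        print(str(out).replace(' ',''))
def st():
    from rig import env
    o=env.get_obs(); print(round(o["clock"],2),o["tcp_pos"].round(1),o["ee_rot"].round(3),o["joint_pos"].round(2),o["wrist_force"].round(1),round(o["opening"],1))
E
python3 - <<'E'
from h import *
f,K,C=grab("top")
# bell base ellipse: approximate left/right extents and front at z=140
for uv in [(251,130),(413,130),(330,212)]: print(ray(K,C,uv,140).round(0))
plan([(300,-340,270,.6),(390,-50,270,.85),(380,130,270,.95),(430,300,260,1.08)],[7,7,4,4])
E
```

```text
[[691. 304. 140.]]
[[690. -46. 140.]]
[[512. 134. 140.]]
[[2.89,-3.13,-0.56,-0.0,-0.0,-2.8],[3.04,-2.99,-0.56,-0.0,-0.0,-2.8],[3.18,-2.83,-0.56,-0.0,-0.0,-2.8],[3.32,-2.68,-0.56,-0.0,-0.0,-2.8],[3.44,-2.51,-0.56,-0.0,-0.0,-2.8],[3.56,-2.34,-0.56,-0.0,-0.0,-2.8],[3.67,-2.17,-0.56,-0.0,-0.0,-2.8]]
[[3.4,-2.69,-0.0,0.0,0.0,-2.0],[3.49,-2.57,-0.0,0.0,0.0,-2.0],[3.58,-2.44,-0.0,0.0,0.0,-2.0],[3.67,-2.31,-0.0,0.0,0.0,-2.0],[3.75,-2.18,-0.0,0.0,0.0,-2.0],[3.82,-2.05,-0.0,0.0,0.0,-2.0],[3.9,-1.91,-0.0,0.0,0.0,-2.0]]
[[3.22,-3.16,-0.0,-0.0,0.0,-1.4],[3.29,-3.08,-0.0,0.0,0.0,-1.4],[3.37,-2.99,-0.0,0.0,0.0,-1.4],[3.44,-2.91,-0.0,0.0,0.0,-1.4]]
[[4.18,-1.46,0.25,0.0,0.0,-1.9],[4.23,-1.32,0.25,-0.0,0.0,-1.9],[4.27,-1.18,0.25,0.0,0.0,-1.9],[4.31,-1.04,0.25,0.0,0.0,-1.9]]
```

Request:
send_rows --pt "2.9 -3.1 -0.6 0 0 -2.8" --pt "3.0 -3.0 -0.6 0 0 -2.8" --pt "3.2 -2.8 -0.6 0 0 -2.8" --pt "3.3 -2.7 -0.6 0 0 -2.8" --pt "3.4 -2.5 -0.6 0 0 -2.8" --pt "3.6 -2.3 -0.6 0 0 -2.8" --pt "3.7 -2.2 -0.6 0 0 -2.8" --claw 8.5

```text
clock: 1.18
tcp_pos: [301.0, -333.6, 273.2]
ee_rot: [-3.14, -0.002, 0.608]
wrist_force: [-0.3, -0.0, -0.2]
opening: 85.0
```

Request:
send_rows --pt "3.4 -2.7 0 0 0 -2.0" --pt "3.5 -2.6 0 0 0 -2.0" --pt "3.6 -2.4 0 0 0 -2.0" --pt "3.7 -2.3 0 0 0 -2.0" --pt "3.8 -2.2 0 0 0 -2.0" --pt "3.8 -2.1 0 0 0 -2.0" --pt "3.9 -1.9 0 0 0 -2.0"

```text
clock: 2.05
tcp_pos: [390.7, -32.5, 275.4]
ee_rot: [3.136, -0.004, 0.859]
wrist_force: [0.9, -0.3, 0.5]
opening: 85.0
```

Run:
```python
from h import *
st()
f,K,C=grab("wrist"); crop(f,0,0,640,400,1,"w_a")
plan([(380,130,270,.95),(430,300,260,1.08)],[5,5])
```

```text
2.05 [390.7 -32.5 275.4] [ 3.136 -0.004  0.859] [-0.27 -0.58  2.06  0.    1.65  0.44] [ 0.9 -0.3  0.5] 85.0
[[2.26,-2.23,0.12,0.0,-0.1,-1.0],[2.3,-2.19,0.12,0.0,-0.1,-1.0],[2.34,-2.15,0.11,0.0,-0.1,-1.0],[2.37,-2.11,0.11,0.0,-0.1,-1.0],[2.41,-2.07,0.11,0.0,-0.1,-1.0]]
[[3.35,-1.16,0.2,0.0,0.0,-1.5],[3.38,-1.08,0.2,0.0,0.0,-1.5],[3.4,-0.99,0.2,0.0,0.0,-1.5],[3.43,-0.9,0.2,0.0,0.0,-1.5],[3.45,-0.81,0.2,0.0,0.0,-1.5]]
```

View pics/w_a.png

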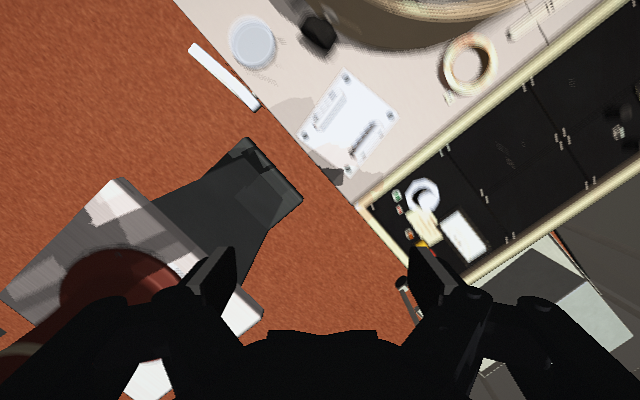

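Request:
send_rows --pt "2.3 -2.2 0.1 0 0 -1.0" --pt "2.3 -2.2 0.1 0 0 -1.0" --pt "2.3 -2.1 0.1 0 0 -1.0" --pt "2.4 -2.1 0.1 0 0 -1.0" --pt "2.4 -2.1 0.1 0 0 -1.0" --pt "3.3 -1.2 0.2 0 0 -1.5" --pt "3.4 -1.1 0.2 0 0 -1.5" --pt "3.4 -1.0 0.2 0 0 -1.5" --pt "3.4 -0.9 0.2 0 0 -1.5" --pt "3.4 -0.8 0.2 0 0 -1.5"

```text
clock: 3.35
tcp_pos: [428.2, 309.1, 262.6]
ee_rot: [3.132, -0.008, 1.091]
wrist_force: [-0.1, -0.6, 0.5]
opening: 84.9
```

Run:
```python
from h import *
import pickle
st()
g=grab("wrist"); st(); f,K,C=g; crop(f,0,0,640,400,1.25,"w_b"); pickle.dump(g,open("w_b.pkl","wb"))
```

```text
3.35 [428.2 309.1 262.6] [ 3.132 -0.008  1.091] [ 0.49 -0.21  1.81 -0.    1.53  0.97] [-0.1 -0.6  0.5] 84.9
3.4 [428.5 311.9 262. ] [ 3.133 -0.01   1.093] [ 0.49 -0.2   1.8  -0.    1.53  0.97] [-2.7 -1.  -0.9] 85.1
```

View pics/w_b.png

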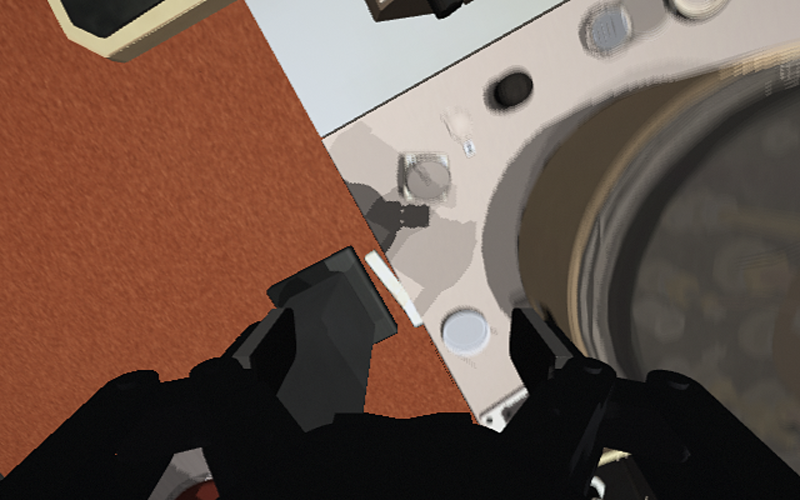

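The wrist view shows the jar at (341,141) in image pixels, nearly square to the tool. The eyepiece is at (411,72) and the dish at (372,264). I'll move closer for a good measurement.

Run:
```python
from h import *
import pickle
f,K,C=grab("wrist")
st()
print("cap",ray(K,C,(343,141),83),"dish",ray(K,C,(372,264),15),"eye",ray(K,C,(411,72),45))
crop(f,290,100,100,80,8,"w_c")
```

```text
3.45 [428.  309.9 261.9] [ 3.133 -0.008  1.092] [ 0.49 -0.2   1.81 -0.    1.53  0.97] [-0.1 -2.6  0.2] 85.1
cap [[472.48746141 343.92971805  83.        ]] dish [[434.75199337 158.02432966  15.        ]] eye [[578.47501694 374.64603769  45.        ]]
```

View pics/w_c.png

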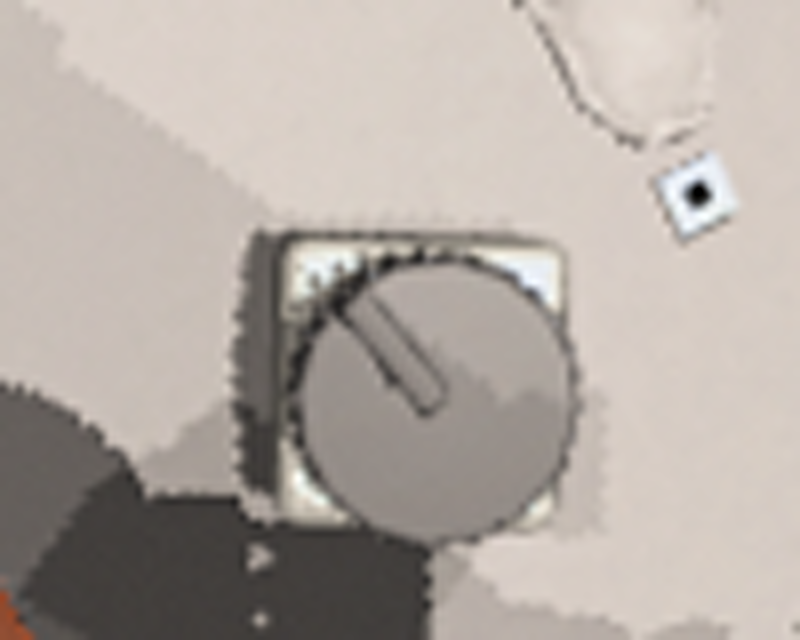

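Run:
```python
from h import *
f,K,C=grab("scene")
print("scene cap",ray(K,C,(305,275.8),83), "dish",ray(K,C,(383,252),15),"eye top",ray(K,C,(236,281),45))
f,K,C=grab("top")
print(K,C.round(3))
crop(f,200,120,250,160,3,"t_now")
f,K,C=grab("wrist")
st(); print(C.round(3))
print(ray(K,C,(343,149.5),83))
```

```text
scene cap [[465.05339888 337.79078261  83.        ]] dish [[428.875295   151.28418431  15.        ]] eye top [[575.39956285 372.59375049  45.        ]]
[[381.17662205   0.         310.86912158]
 [  0.         381.17662205 200.2354244 ]
 [  0.           0.           1.        ]] [[ 1.00000e-03 -9.88000e-01  1.57000e-01  4.11515e+02]
 [-1.00000e+00  1.00000e-03  1.30000e-02  1.63339e+02]
 [-1.30000e-02 -1.57000e-01 -9.88000e-01  9.30598e+02]
 [ 0.00000e+00  0.00000e+00  0.00000e+00  1.00000e+00]]
3.6 [427.8 307.5 262.5] [ 3.132 -0.008  1.089] [ 0.48 -0.21  1.81 -0.    1.53  0.97] [0.8 0.3 0.3] 85.0
[[ 8.87000e-01 -4.48000e-01 -1.13000e-01  4.57096e+02]
 [-4.62000e-01 -8.55000e-01 -2.35000e-01  3.67501e+02]
 [ 9.00000e-03  2.60000e-01 -9.66000e-01  4.05011e+02]
 [ 0.00000e+00  0.00000e+00  0.00000e+00  1.00000e+00]]
[[467.63357704 330.94502616  83.        ]]
```

View pics/t_now.png

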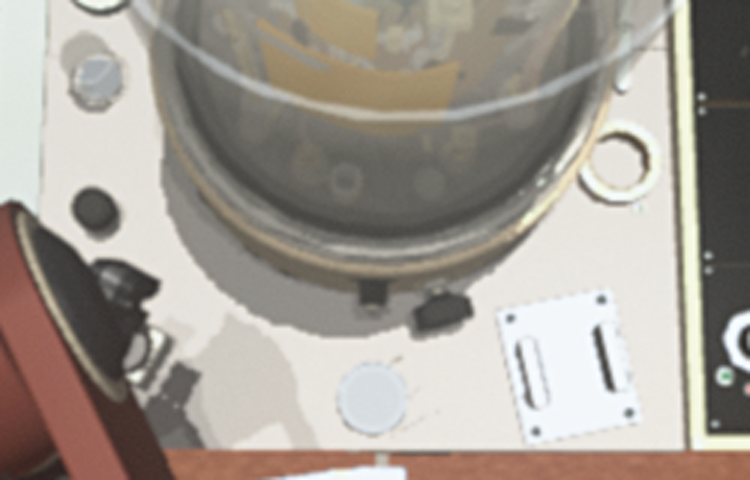

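Run:
```python
from h import *
plan([(455,305,220,1.09)],[3])
```

```text
[[0.34,0.83,1.43,0.2,-0.1,-0.0],[0.34,0.83,1.42,0.2,-0.1,-0.0],[0.34,0.84,1.42,0.2,-0.1,-0.0]]
```

Request:
send_rows --pt "0.3 0.8 1.4 0.2 -0.1 0" --pt "0.3 0.8 1.4 0.2 -0.1 0" --pt "0.3 0.8 1.4 0.2 -0.1 0" --pt "0 0 0 0 0 0" --pt "0 0 0 0 0 0"

```text
clock: 4.22
tcp_pos: [455.3, 301.2, 216.9]
ee_rot: [-3.139, -0.001, 1.085]
wrist_force: [-0.1, 0.5, -0.2]
opening: 84.9
```

Run:
```python
from h import *
import pickle
st()
g=grab("wrist"); st(); f,K,C=g; pickle.dump(g,open("w_d.pkl","wb"))
crop(f,270,110,130,130,6,"w_d")
print(ray(K,C,(320,180),83))
```

```text
4.22 [455.3 301.2 216.9] [-3.139e+00 -1.000e-03  1.085e+00] [ 0.45 -0.13  1.81  0.    1.46  0.93] [-0.1  0.5 -0.2] 84.9
4.28 [455.2 301.1 216.8] [-3.139 -0.     1.085] [ 0.45 -0.13  1.81  0.    1.46  0.93] [-0.1 -1.  -0.2] 84.9
[[459.1639129  313.38350508  83.        ]]
```

View pics/w_d.png

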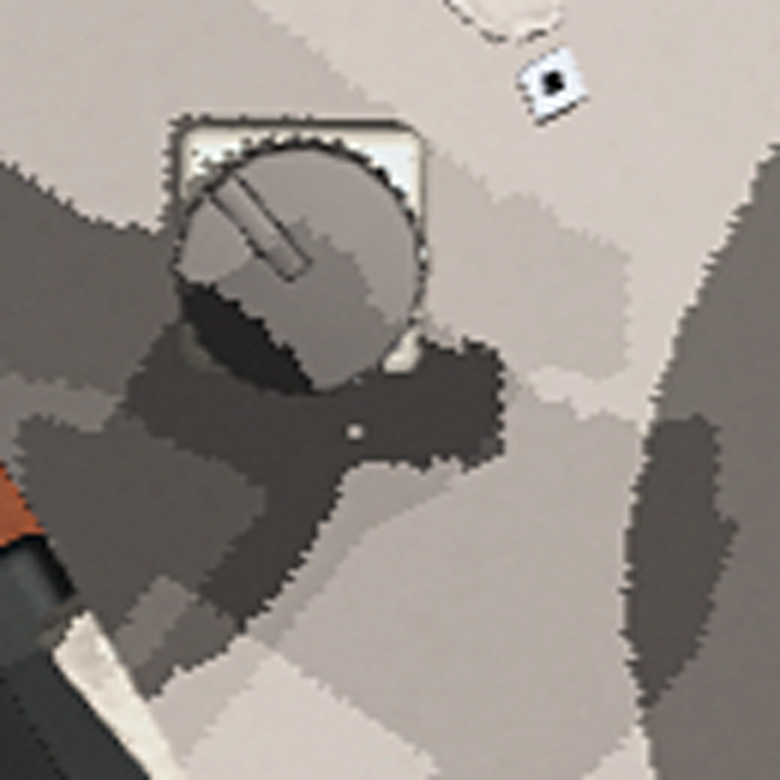

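Run:
```python
from h import *
import pickle
f,K,C=pickle.load(open("w_d.pkl","rb"))
c=ray(K,C,(319.7,154.6),82.5)[0]; print(c)
print("shoulder edges",ray(K,C,[(300,145),(340.3,145),(320,130)],50))
print(ray(K,C,[(300.2,130.4),(339,131.3)],50))
plan([(c[0],c[1],110,1.085),(c[0],c[1],18,1.085)],[4,3])
```

```text
[470.33803428 335.12006349  82.5       ]
shoulder edges [[454.74595836 350.65722171  50.        ]
 [492.27908972 330.88437767  50.        ]
 [480.54803087 354.39646807  50.        ]]
[[462.15768514 363.63155101  50.        ]
 [497.40834811 344.02789756  50.        ]]
[[0.93,-0.06,2.67,-0.0,-0.0,0.0],[0.93,-0.06,2.67,-0.0,-0.0,0.0],[0.93,-0.06,2.67,-0.0,-0.0,0.0],[0.93,-0.06,2.67,-0.0,-0.0,0.0]]
[[0.0,-0.0,3.07,-0.0,0.0,0.0],[0.0,-0.0,3.07,-0.0,0.0,0.0],[0.0,-0.0,3.07,-0.0,0.0,0.0]]
```

Request:
send_rows --pt "0.9 0 2.7 0 0 0.4" --pt "0.9 0 2.7 0 0 0.4" --pt "0.9 0 2.7 0 0 0.4" --pt "0.9 -0.1 2.6 0 0 0" --pt "0 0 0 0 0 0"

```text
clock: 4.9
tcp_pos: [473.6, 336.4, 111.9]
ee_rot: [3.139, -0.007, 1.065]
wrist_force: [0.1, 0.6, 0.5]
opening: 85.2
```

Run:
```python
from h import *
st()
f,K,C=grab("wrist");crop(f,100,50,440,350,1.7,"w_e")
plan([(470.3,335.1,18,1.07)],[4])
```

```text
4.9 [473.6 336.4 111.9] [ 3.139 -0.007  1.065] [0.49 0.05 1.83 0.   1.26 0.99] [0.1 0.6 0.5] 85.2
[[-0.11,-0.08,2.39,0.1,-0.1,-0.1],[-0.1,-0.08,2.39,0.1,-0.1,-0.1],[-0.1,-0.08,2.39,0.1,-0.1,-0.1],[-0.09,-0.08,2.39,0.1,-0.1,-0.1]]
```

View pics/w_e.png

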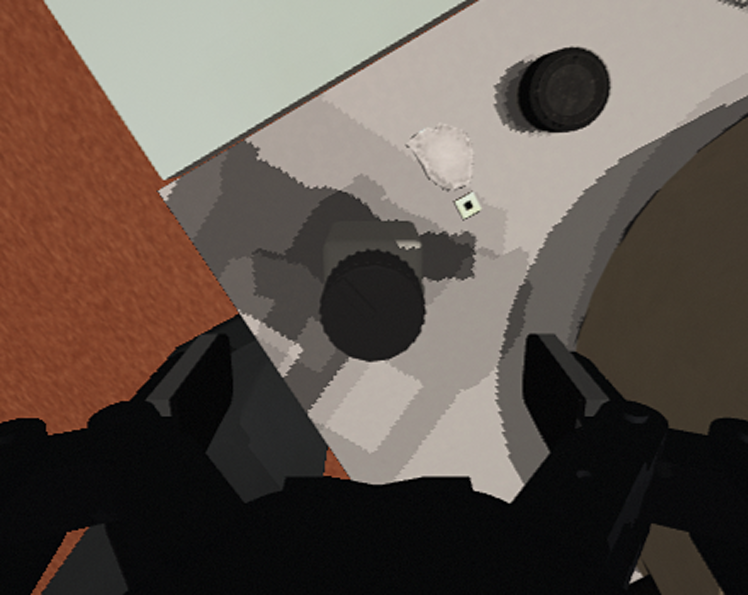

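Request:
send_rows --pt "-0.1 -0.1 2.3 0.1 -0.1 0" --pt "-0.1 -0.1 2.3 0.1 -0.1 0" --pt "-0.1 -0.1 2.3 0.1 -0.1 0" --pt "0 0 2.0 0 0 0" --pt "0 0 0 0 0 0"

```text
clock: 5.58
tcp_pos: [472.9, 336.4, 24.7]
ee_rot: [3.138, -0.011, 1.065]
wrist_force: [-0.2, 0.1, -0.6]
opening: 85.4
```

Run:
```python
from h import *
st()
f,K,C=grab("wrist");crop(f,100,50,440,350,1.7,"w_f")
f,K,C=grab("scene");crop(f,230,200,150,150,4,"s_f")
plan([(470.3,335.1,18,1.065)],[1])
```

```text
5.58 [472.9 336.4  24.7] [ 3.138 -0.011  1.065] [0.49 0.16 1.87 0.   1.1  0.99] [-0.2  0.1 -0.6] 85.4
[[-0.4,-0.26,0.89,0.3,-0.8,-0.0]]
```

View pics/w_f.png

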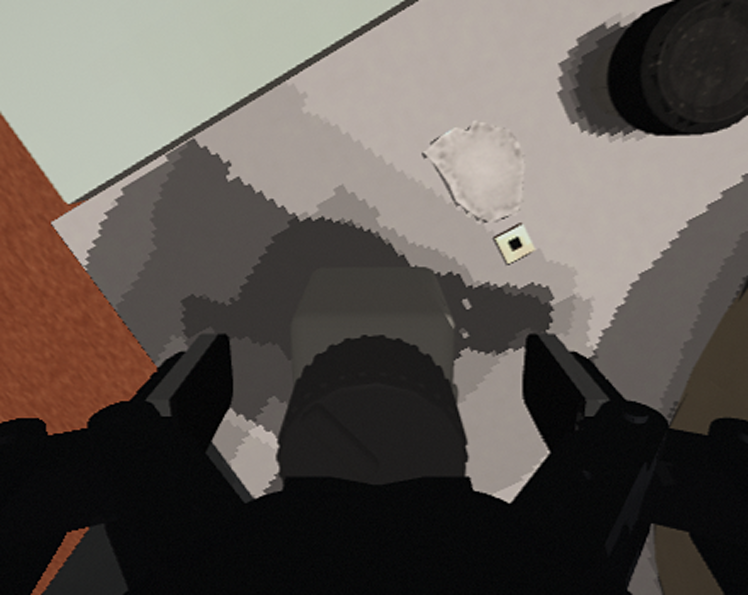

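View pics/s_f.png

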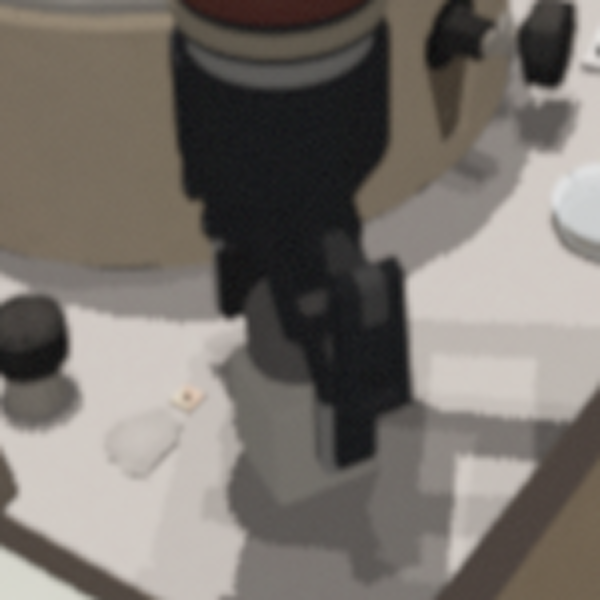

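Request:
send_rows --pt "-0.2 -0.2 0.6 0.2 -0.6 0" --pt "0 0 0 0 0 0"

```text
clock: 5.92
tcp_pos: [473.0, 337.2, 22.8]
ee_rot: [3.138, -0.006, 1.064]
wrist_force: [-0.6, -0.6, -0.2]
opening: 85.1
```

Request:
send_rows --pt "0 0 0 0 0 0" --pt "0 0 0 0 0 0" --pt "0 0 0 0 0 0" --pt "0 0 0 0 0 0" --pt "0 0 0 0 0 0" --pt "0 0 0 0 0 0" --claw 3.5

```text
clock: 6.68
tcp_pos: [474.1, 337.8, 24.3]
ee_rot: [3.136, -0.009, 1.065]
wrist_force: [0.1, -0.5, 0.1]
opening: 43.3
```

Run:
```python
from h import *
st()
f,K,C=grab("wrist");crop(f,100,50,440,350,1.7,"w_g")
f,K,C=grab("scene");crop(f,230,200,150,150,4,"s_g")
```

```text
6.67 [474.1 337.8  24.3] [ 3.136 -0.009  1.065] [0.49 0.16 1.86 0.   1.1  1.  ] [ 0.1 -0.5  0.1] 43.3
```

View pics/w_g.png

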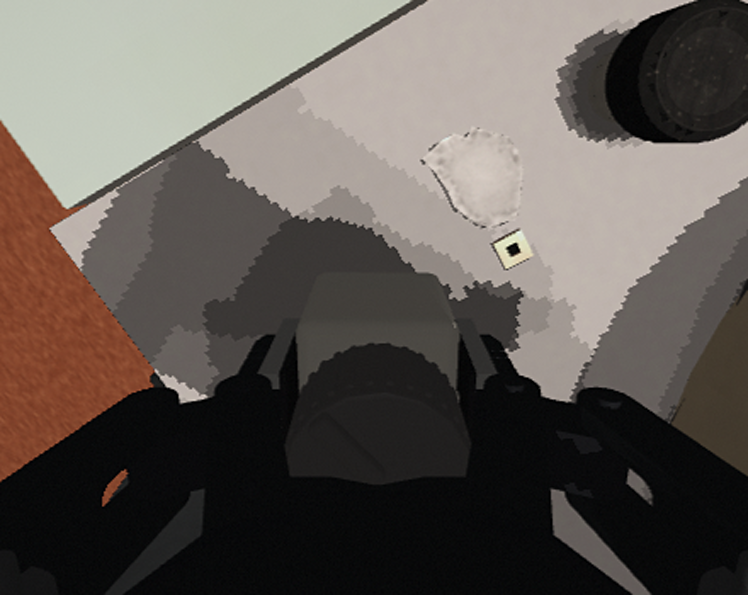

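View pics/s_g.png

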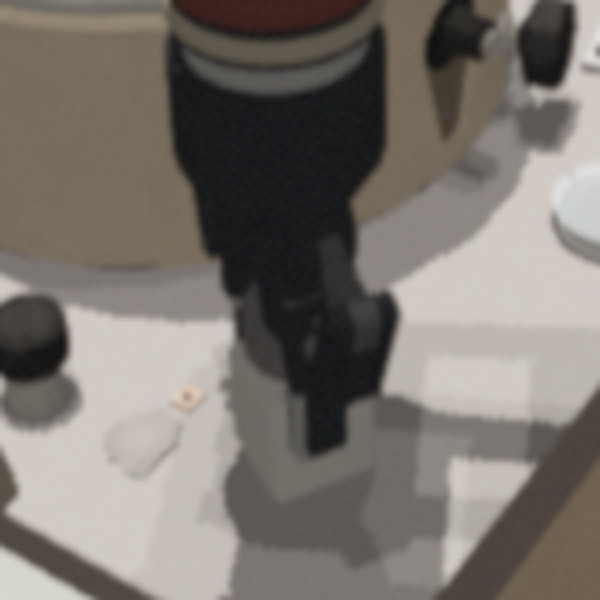

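The gripper closed on the body at 43.3 mm. I'll lift the jar and carry it round the front.

Request:
send_rows --pt "0 0 -1.0 0.1 0.2 0" --pt "0 0 -2.0 0 0.1 0" --pt "0 0 -2.5 0 0 0" --pt "0 0 -2.5 0 0 0" --pt "0 0 -2.5 0 0 0" --pt "0 0 -2.0 0 0 0" --pt "0 0 0 0 0 0"

```text
clock: 7.65
tcp_pos: [472.5, 336.1, 159.2]
ee_rot: [3.137, -0.016, 1.065]
wrist_force: [0.6, -0.0, -2.4]
opening: 42.9
```

Run:
```python
from h import *
st()
f,K,C=grab("wrist");crop(f,100,50,440,350,1.7,"w_h")
f,K,C=grab("scene");crop(f,200,150,200,200,3,"s_h")
plan([(400,200,160,1.2),(395,60,160,1.3)],[6,5])
```

```text
7.65 [472.5 336.1 159.2] [ 3.137 -0.016  1.065] [ 0.49 -0.01  1.8   0.    1.34  0.99] [ 0.6 -0.  -2.4] 42.9
[[-2.55,0.06,-0.09,0.0,-0.1,-1.3],[-2.55,-0.0,-0.09,0.0,-0.1,-1.3],[-2.55,-0.06,-0.08,0.0,-0.1,-1.3],[-2.55,-0.12,-0.08,0.0,-0.1,-1.3],[-2.54,-0.17,-0.07,0.0,-0.1,-1.3],[-2.54,-0.23,-0.07,0.0,-0.1,-1.3]]
[[-2.65,0.92,0.0,-0.0,0.0,-1.1],[-2.66,0.87,0.0,-0.0,0.0,-1.1],[-2.68,0.81,0.0,-0.0,0.0,-1.1],[-2.7,0.76,0.0,-0.0,0.0,-1.1],[-2.71,0.71,0.0,-0.0,0.0,-1.1]]
```

View pics/w_h.png

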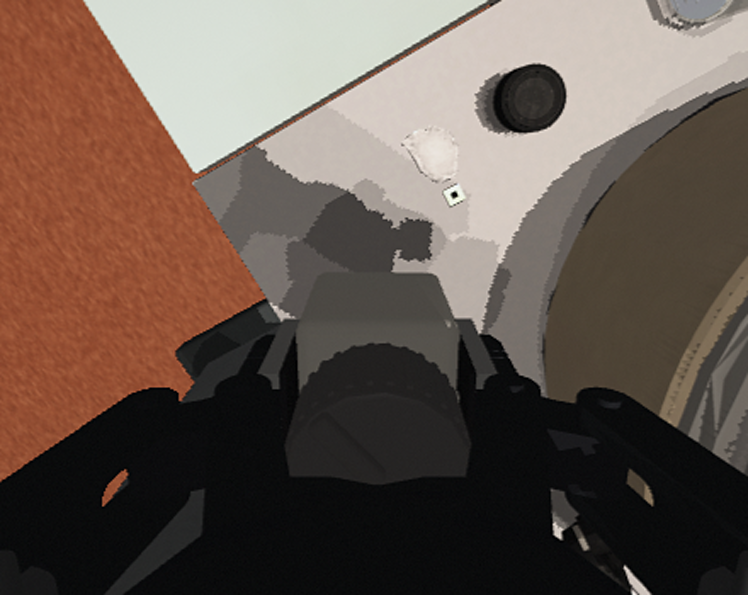

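View pics/s_h.png

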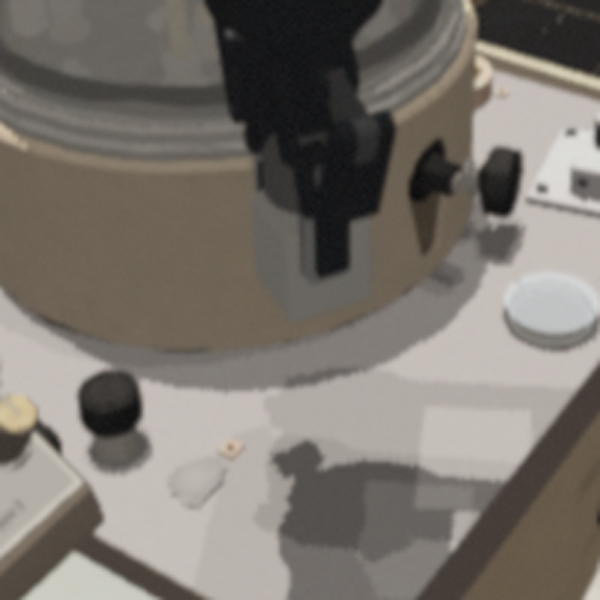

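Request:
send_rows --pt "-2.5 0 -0.1 0.1 -0.2 -1.3" --pt "-2.5 0 -0.1 0 -0.2 -1.3" --pt "-2.5 -0.1 -0.1 0 -0.2 -1.3" --pt "-2.5 -0.1 -0.1 0 -0.1 -1.3" --pt "-2.5 -0.2 -0.1 0 -0.1 -1.3" --pt "-2.5 -0.2 -0.1 0 -0.1 -1.3" --pt "-2.6 0.9 0 0 0 -1.1" --pt "-2.7 0.9 0 0 0 -1.1" --pt "-2.7 0.8 0 0 0 -1.1" --pt "-2.7 0.8 0 0 0 -1.1"

```text
clock: 9.0
tcp_pos: [385.8, 81.9, 148.3]
ee_rot: [-3.12, 0.019, 1.289]
wrist_force: [-0.6, -0.1, -1.6]
opening: 42.9
```

Run:
```python
from h import *
st()
plan([(440,-80,170,1.76)],[7])
```

```text
9.0 [385.8  81.9 148.3] [-3.12   0.019  1.289] [ 0.03 -0.47  2.2  -0.01  1.44  0.31] [-0.6 -0.1 -1.6] 42.9
[[-2.01,1.38,-0.3,-0.2,0.1,-3.9],[-2.1,1.24,-0.3,-0.2,0.1,-3.9],[-2.18,1.1,-0.3,-0.2,0.1,-3.9],[-2.25,0.95,-0.3,-0.2,0.1,-3.9],[-2.31,0.8,-0.3,-0.2,0.1,-3.9],[-2.35,0.64,-0.3,-0.2,0.1,-3.9],[-2.39,0.49,-0.31,-0.2,0.1,-3.9]]
```

Request:
send_rows --pt "-2.0 1.4 -0.3 -0.2 0.1 -3.9" --pt "-2.1 1.2 -0.3 -0.2 0.1 -3.9" --pt "-2.2 1.1 -0.3 -0.2 0.1 -3.9" --pt "-2.2 1.0 -0.3 -0.2 0.1 -3.9" --pt "-2.3 0.8 -0.3 -0.2 0.1 -3.9" --pt "-2.4 0.6 -0.3 -0.1 0.1 -3.9" --pt "-2.4 0.5 -0.3 0 0.1 -3.9" --pt "0 0 0 0 0 0" --pt "0 0 0 0 0 0"

```text
clock: 10.12
tcp_pos: [434.1, -84.3, 156.6]
ee_rot: [-3.116, -0.011, 1.777]
wrist_force: [-0.3, -0.2, -2.4]
opening: 42.7
```

Run:
```python
from h import *
import pickle
st()
g=grab("wrist"); st(); f,K,C=g; pickle.dump(g,open("w_i.pkl","wb"))
crop(f,160,20,320,260,2.4,"w_i")
```

```text
10.12 [434.1 -84.3 156.6] [-3.116 -0.011  1.777] [-0.36 -0.33  2.08 -0.    1.42 -0.56] [-0.3 -0.2 -2.4] 42.7
10.18 [434.1 -84.2 156.6] [-3.116 -0.011  1.777] [-0.36 -0.33  2.08 -0.01  1.42 -0.56] [-0.4 -1.1 -2.8] 42.7
```

View pics/w_i.png

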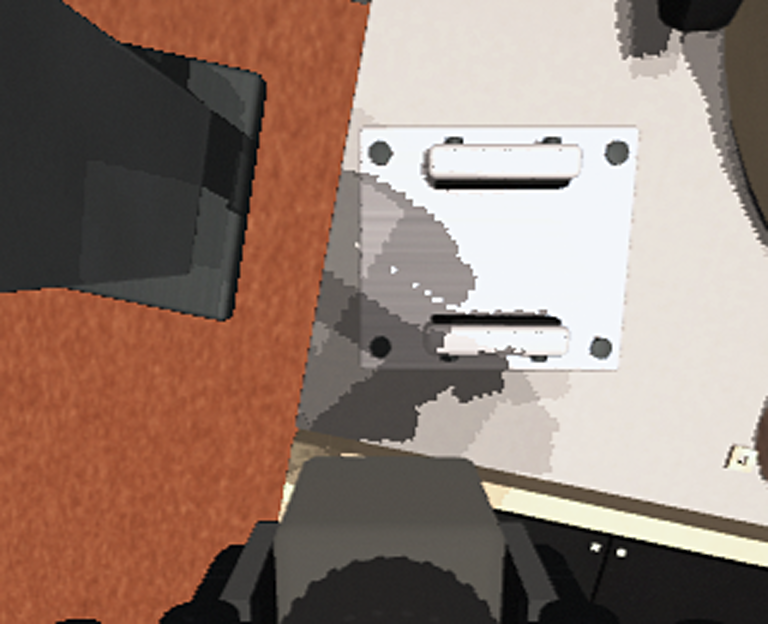

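Run:
```python
from h import *
import pickle
f,K,C=pickle.load(open("w_i.pkl","rb"))
u=lambda a:np.array(a,float)/2.4+[160,20]-0.3
s=ray(K,C,u([(380,153),(617,153),(600,347),(381,347)]),8); 
c=ray(K,C,u([(360,127),(637,127),(619,370),(360,370)]),8)
j=ray(K,C,u([(430,180.5),(575,180.5),(435,324),(565,324)]),32)
for a in (s,c,j): print(a.round(1).tolist(),a.mean(0).round(1))
print("side lens",np.linalg.norm(c-np.roll(c,1,0),axis=1), )
d=lambda p,q:np.degrees(np.arctan2(*(q-p)[1::-1]))
for a in (s,c): print(d(a[0],a[1]),d(a[3],a[2]))
# gray masks check for screws
g=cv2.cvtColor(f,cv2.COLOR_RGB2GRAY)
# jar bottom edge & tool coordinates
R_=C[:3,:3]
tfc=np.array([[0.0007,-0.9636,-0.2673,67.3317],[1,0.0007,-0.0002,-0.005],[0.0004,-0.2673,0.9636,-142.2173],[0,0,0,1]])
for zt in (18,22,24.3): print(zt,ray(K,tfc,u([(307,459),(474,459)]),zt).round(1).tolist())
for zt in (-26,-28,-32): print(zt,ray(K,tfc,u([(285,522),(500,522)]),zt).round(1).tolist())
```

```text
[[405.3, 15.6, 8.0], [495.7, 34.2, 8.0], [510.5, -39.8, 8.0], [421.1, -58.9, 8.0]] [458.1 -12.2   8. ]
[[395.8, 23.3, 8.0], [500.5, 44.8, 8.0], [521.0, -47.5, 8.0], [414.4, -70.3, 8.0]] [457.9 -12.4   8. ]
[[426.5, 7.3, 32.0], [477.7, 17.9, 32.0], [439.7, -42.7, 32.0], [488.0, -32.4, 32.0]] [458.  -12.5  32. ]
side lens [ 95.44662204 106.9213903   94.5120827  109.02214072]
11.657445296699684 12.053784527299046
11.608319887558066 12.104570833427593
18 [[17.2, -19.8, 18.0], [17.2, 20.5, 18.0]]
22 [[15.9, -20.3, 22.0], [15.9, 21.1, 22.0]]
24.3 [[15.2, -20.6, 24.3], [15.2, 21.4, 24.3]]
-26 [[19.0, -18.7, -26.0], [19.1, 20.0, -26.0]]
-28 [[19.9, -18.4, -28.0], [19.9, 19.6, -28.0]]
-32 [[21.5, -17.8, -32.0], [21.6, 18.9, -32.0]]
```

Run:
```python
from h import *
plan([(457.3,-8.9,110,1.778),(457.3,-8.9,76,1.778)],[5,3])
```

```text
[[1.37,0.79,0.93,-0.3,-0.1,-0.0],[1.37,0.78,0.93,-0.3,-0.1,-0.0],[1.37,0.78,0.93,-0.3,-0.1,-0.0],[1.38,0.77,0.93,-0.3,-0.1,-0.0],[1.38,0.77,0.93,-0.3,-0.1,-0.0]]
[[0.0,-0.0,1.13,0.0,-0.0,-0.0],[0.0,-0.0,1.13,0.0,-0.0,-0.0],[0.0,-0.0,1.13,0.0,-0.0,-0.0]]
```

Request:
send_rows --pt "1.4 0.8 0.9 -0.3 -0.1 0" --pt "1.4 0.8 0.9 -0.3 -0.1 0" --pt "1.4 0.8 0.9 -0.3 -0.1 0" --pt "1.4 0.8 0.9 -0.3 -0.1 0" --pt "1.3 0.8 0.9 -0.3 -0.1 0" --pt "0 0 1.1 0 0 0" --pt "0 0 1.1 0 0 0" --pt "0 0 1.0 0 0 0" --pt "0 0 0 0 0 0" --pt "0 0 0 0 0 0"

```text
clock: 11.42
tcp_pos: [456.3, 1.2, 71.8]
ee_rot: [-3.14, -0.005, 1.781]
wrist_force: [-0.5, 0.1, -1.3]
opening: 43.0
```

Run:
```python
from h import *
import pickle
st()
g=grab("wrist"); st(); f,K,C=g; pickle.dump(g,open("w_j.pkl","wb"))
crop(f,160,20,320,260,2.4,"w_j")
f,K,C=grab("scene");crop(f,350,150,150,120,5,"s_j")
plan([(457.3,-8.9,76,1.778)],[2])
```

```text
11.43 [456.3   1.2  71.8] [-3.14  -0.005  1.781] [-0.16 -0.2   2.13  0.    1.21 -0.37] [-0.5  0.1 -1.3] 43.0
11.47 [456.2   1.2  71.8] [-3.14  -0.005  1.781] [-0.16 -0.2   2.13  0.    1.21 -0.37] [ 0.3 -0.6 -2.1] 43.0
[[-0.51,-0.06,-0.2,-0.0,-0.1,0.1],[-0.51,-0.06,-0.2,-0.0,-0.1,0.1]]
```

View pics/w_j.png

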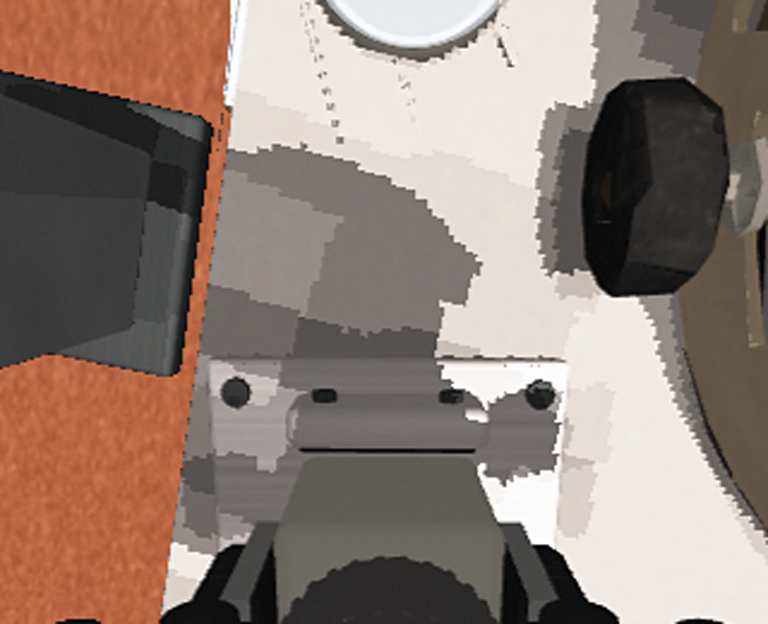

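View pics/s_j.png

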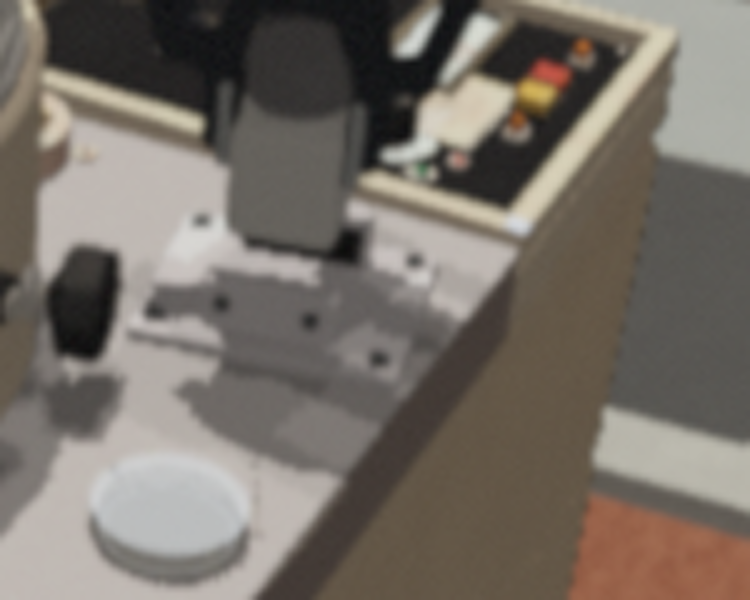

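Request:
send_rows --pt "-0.5 -0.1 -0.1 0 0 0" --pt "-0.5 0 0 0 0 0" --pt "0 0 0 0 0 0" --pt "0 0 0 0 0 0"

```text
clock: 12.02
tcp_pos: [458.5, -10.0, 74.3]
ee_rot: [3.141, -0.004, 1.78]
wrist_force: [-0.2, -0.1, -2.4]
opening: 42.8
```

Run:
```python
from h import *
import pickle
st()
g=grab("wrist"); st(); f,K,C=g; pickle.dump(g,open("w_k.pkl","wb"))
crop(f,210,120,220,170,3.5,"w_k")
plan([(457.3,-8.9,50,1.778)],[2])
```

```text
12.03 [458.5 -10.   74.3] [ 3.141 -0.004  1.78 ] [-0.19 -0.2   2.13  0.    1.22 -0.4 ] [-0.2 -0.1 -2.4] 42.8
12.07 [458.5  -9.9  74.2] [ 3.141 -0.004  1.78 ] [-0.19 -0.2   2.13  0.    1.22 -0.4 ] [ 0.5 -0.2 -1.4] 43.1
[[0.06,-0.05,1.21,0.0,-0.1,0.1],[0.06,-0.05,1.21,0.0,-0.1,0.1]]
```

View pics/w_k.png

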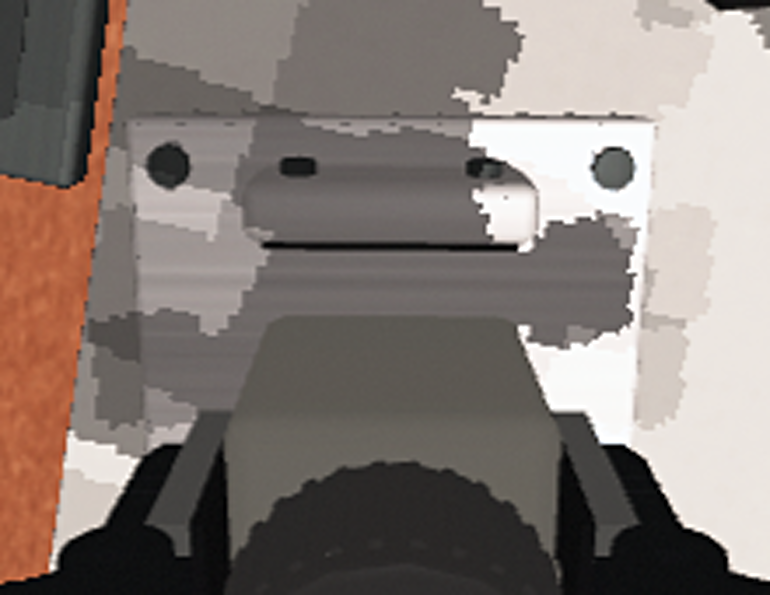

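Run:
```python
from h import *
import pickle
f,K,C=pickle.load(open("w_k.pkl","rb"))
u=lambda a:np.array(a,float)/3.5+[210,120]-0.35
tfc=np.array([[0.0007,-0.9636,-0.2673,67.3317],[1,0.0007,-0.0002,-0.005],[0.0004,-0.2673,0.9636,-142.2173],[0,0,0,1]])
print("jaw edge tool",ray(K,tfc,u([(265,242),(530,243)]),74.3-32).round(1).tolist())
print("screws",ray(K,tfc,u([(169,165),(613,166)]),74.3-8).round(1).tolist())
print("plate edge",ray(K,tfc,u([(135,116),(655,120)]),74.3-8).round(1).tolist())
print("jar bottom",ray(K,tfc,u([(275,318),(515,318)]),24.3).round(1).tolist())
print("jar shoulder",ray(K,tfc,u([(228,412),(555,412)]),-25.7).round(1).tolist())
```

```text
jaw edge tool [[24.7, -23.9, 42.3], [24.6, 25.7, 42.3]]
screws [[35.5, -46.3, 66.3], [35.4, 45.6, 66.3]]
plate edge [[45.6, -52.7, 66.3], [44.8, 53.7, 66.3]]
jar bottom [[15.5, -20.3, 24.3], [15.5, 21.1, 24.3]]
jar shoulder [[18.8, -20.4, -25.7], [18.9, 20.1, -25.7]]
```

Request:
send_rows --pt "0.1 -0.1 0.6 0 0 0" --pt "0.1 0 0.6 0 0 0" --pt "0 0 0 0 0 0" --pt "0 0 0 0 0 0"

```text
clock: 12.58
tcp_pos: [456.4, -7.6, 60.8]
ee_rot: [-3.141, -0.004, 1.781]
wrist_force: [-0.4, -0.6, -2.3]
opening: 43.3
```

Run:
```python
from h import *
import pickle
st()
g=grab("wrist"); st(); f,K,C=g; pickle.dump(g,open("w_l.pkl","wb"))
crop(f,240,160,160,100,5,"w_l")
f,K,C=grab("scene");crop(f,360,140,100,90,6,"s_l")
f,K,C=grab("top");crop(f,340,190,100,90,6,"t_l")
```

```text
12.57 [456.4  -7.6  60.8] [-3.141 -0.004  1.781] [-0.18 -0.19  2.14  0.    1.19 -0.39] [-0.4 -0.6 -2.3] 43.3
12.62 [456.3  -7.6  60.7] [-3.141 -0.004  1.781] [-0.18 -0.19  2.14  0.    1.19 -0.39] [-0.5 -0.2 -2.1] 42.9
```

View pics/w_l.png

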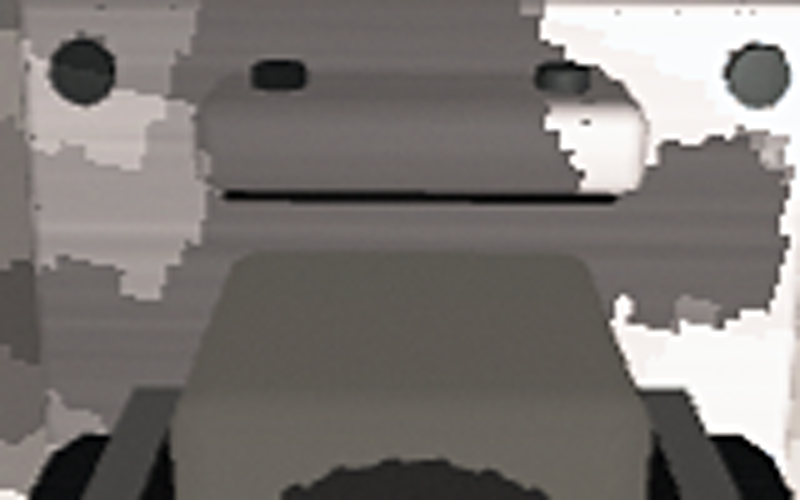

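View pics/s_l.png

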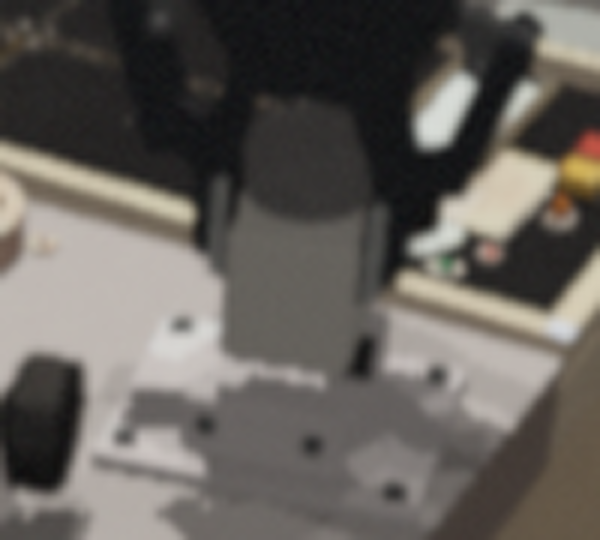

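View pics/t_l.png

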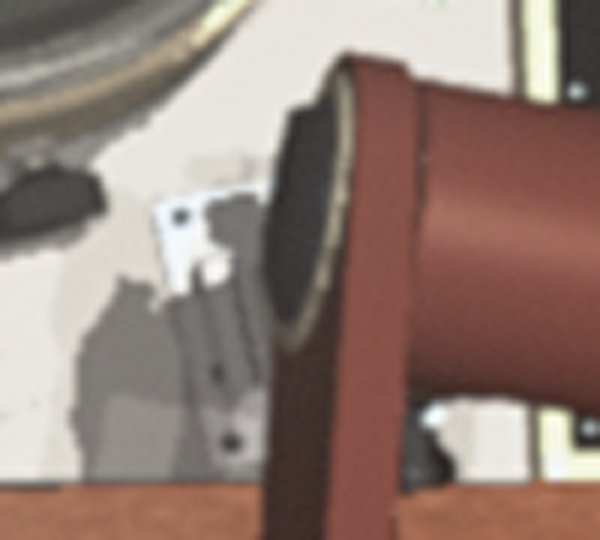

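Request:
send_rows --pt "0.1 0.1 0.2 0 0 0" --pt "0 0 0.4 0 0 0" --pt "0 0 0 0 0 0"

```text
clock: 13.1
tcp_pos: [457.6, -6.5, 54.9]
ee_rot: [3.141, -0.004, 1.781]
wrist_force: [0.0, 0.2, -1.6]
opening: 42.8
```

Run:
```python
from h import *
import pickle
st()
g=grab("wrist"); st(); f,K,C=g; pickle.dump(g,open("w_m.pkl","wb"))
crop(f,240,160,160,100,5,"w_m")
```

```text
13.1 [457.6  -6.5  54.9] [ 3.141 -0.004  1.781] [-0.18 -0.17  2.14  0.    1.18 -0.39] [ 0.   0.2 -1.6] 42.8
13.15 [457.8  -6.5  55.1] [ 3.141 -0.004  1.781] [-0.18 -0.17  2.14  0.    1.18 -0.39] [-0.7  0.4 -0.8] 42.9
```

View pics/w_m.png

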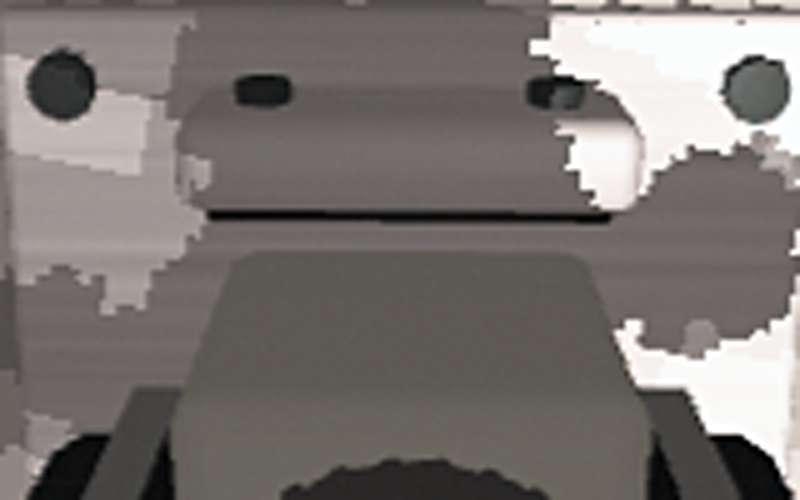

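Request:
send_rows --pt "0.1 0 0.4 0 0 0" --pt "0 0 0.4 0 0 0" --pt "0 0 0 0 0 0"

```text
clock: 13.52
tcp_pos: [457.5, -5.4, 46.5]
ee_rot: [3.141, -0.004, 1.781]
wrist_force: [-0.6, 1.1, -2.0]
opening: 42.9
```

Run:
```python
from h import *
st()
f,K,C=grab("wrist"); st()
crop(f,240,160,160,100,5,"w_n")
```

```text
13.53 [457.5  -5.4  46.5] [ 3.141 -0.004  1.781] [-0.18 -0.16  2.15  0.    1.16 -0.39] [-0.6  1.1 -2. ] 42.9
13.57 [457.7  -5.4  46.7] [ 3.14  -0.004  1.781] [-0.18 -0.16  2.15  0.    1.16 -0.39] [-0.5 -0.4 -3.3] 42.7
```

View pics/w_n.png

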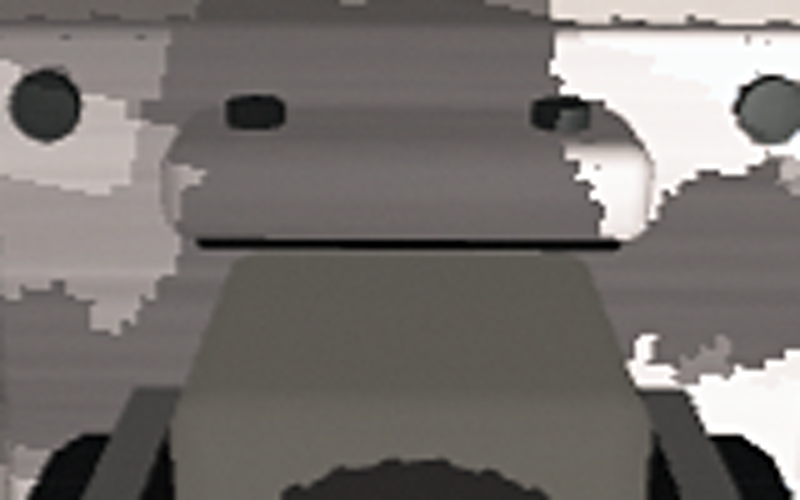

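Request:
send_rows --pt "0 0 0.5 0 0 0" --pt "0 0 0.5 0 0 0" --pt "0 0 0 0 0 0"

```text
clock: 13.95
tcp_pos: [457.7, -5.4, 36.0]
ee_rot: [3.14, -0.004, 1.781]
wrist_force: [-0.1, -0.2, -2.5]
opening: 42.5
```

Run:
```python
from h import *
st()
f,K,C=grab("wrist"); st()
crop(f,240,160,160,100,5,"w_o")
```

```text
13.95 [457.7  -5.4  36. ] [ 3.14  -0.004  1.781] [-0.18 -0.14  2.15  0.    1.13 -0.39] [-0.1 -0.2 -2.5] 42.5
14.0 [457.9  -5.5  36.3] [ 3.140e+00 -3.000e-03  1.781e+00] [-0.18 -0.14  2.15  0.    1.13 -0.39] [ 0.2 -0.2 -2.3] 42.6
```

View pics/w_o.png

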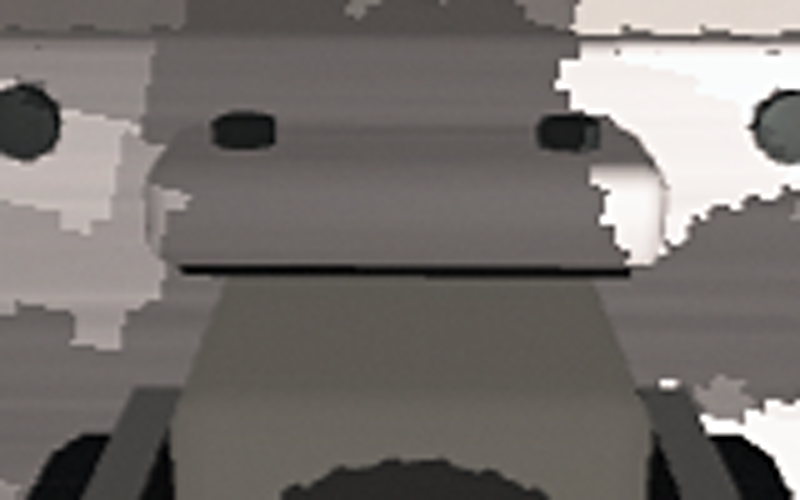

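Request:
send_rows --pt "0 0 0.2 0 0 0" --pt "0 0 0 0 0 0"

```text
clock: 14.25
tcp_pos: [458.1, -5.5, 34.3]
ee_rot: [3.14, -0.003, 1.781]
wrist_force: [-0.3, 0.3, -2.4]
opening: 42.8
```

Request:
send_rows --pt "0 0 0.15 0 0 0" --pt "0 0 0 0 0 0"

```text
clock: 14.5
tcp_pos: [458.2, -5.5, 32.8]
ee_rot: [3.139, -0.003, 1.781]
wrist_force: [0.7, 0.3, -2.0]
opening: 42.7
```

Request:
send_rows --pt "0 0 0.12 0 0 0" --pt "0 0 0 0 0 0"

```text
clock: 14.75
tcp_pos: [458.7, -5.6, 32.3]
ee_rot: [3.139, -0.003, 1.781]
wrist_force: [-0.2, -0.1, -1.9]
opening: 43.1
```

Request:
send_rows --pt "0 0 0.1 0 0 0" --pt "0 0 0 0 0 0"

```text
clock: 15.0
tcp_pos: [459.0, -5.8, 32.3]
ee_rot: [3.139, -0.003, 1.781]
wrist_force: [0.1, -0.1, -2.1]
opening: 42.9
```

Request:
send_rows --pt "0 0 0.2 0 0 0" --pt "0 0 0 0 0 0"

```text
clock: 15.25
tcp_pos: [459.5, -6.0, 32.5]
ee_rot: [3.14, -0.003, 1.781]
wrist_force: [0.4, 0.5, -2.9]
opening: 42.6
```

Run:
```python
from h import *
st()
f,K,C=grab("wrist"); st()
crop(f,240,160,160,100,5,"w_p")
f,K,C=grab("scene");crop(f,360,140,100,90,6,"s_p")
```

```text
15.25 [459.5  -6.   32.5] [ 3.140e+00 -3.000e-03  1.781e+00] [-0.18 -0.13  2.15  0.    1.13 -0.39] [ 0.4  0.5 -2.9] 42.6
15.3 [459.5  -6.   32.3] [ 3.140e+00 -2.000e-03  1.781e+00] [-0.18 -0.13  2.15  0.    1.13 -0.39] [ 0.7 -0.1 -2.1] 43.0
```

View pics/s_p.png

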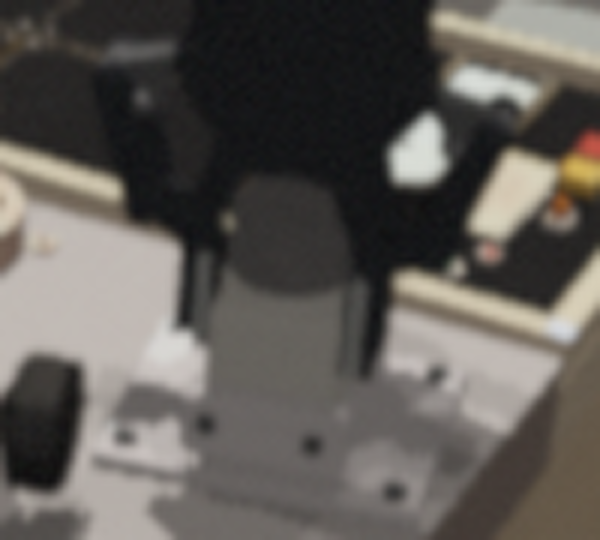

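View pics/w_p.png

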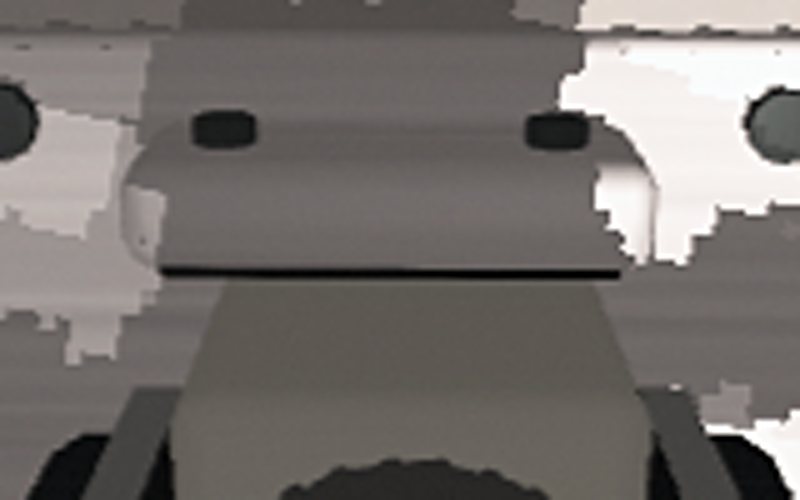

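Request:
send_rows --pt "-0.05 -0.1 0.3 0 0 0"

```text
clock: 15.48
tcp_pos: [459.6, -6.2, 32.1]
ee_rot: [3.14, -0.004, 1.781]
wrist_force: [-12.9, 5.9, 34.0]
opening: 43.0
```

It is seated: the force rose to 34 N on a small push, and z equals the pick height plus 8 mm. I'll relax and release.

Request:
send_rows --pt "0 0 0 0 0 0" --pt "0 0 0 0 0 0"

```text
clock: 15.72
tcp_pos: [459.9, -6.1, 32.2]
ee_rot: [3.139, -0.004, 1.781]
wrist_force: [-0.2, 0.1, -0.5]
opening: 42.8
```

Request:
send_rows --pt "0 0 0 0 0 0" --pt "0 0 0 0 0 0" --pt "0 0 0 0 0 0" --pt "0 0 0 0 0 0" --pt "0 0 0 0 0 0" --claw 8.5

```text
clock: 16.35
tcp_pos: [459.6, -6.2, 31.5]
ee_rot: [3.139, -0.004, 1.781]
wrist_force: [0.5, 0.2, 0.1]
opening: 84.8
```

Run:
```python
from h import *
st()
f,K,C=grab("wrist"); st()
crop(f,160,100,320,260,2.4,"w_q")
f,K,C=grab("scene");crop(f,360,140,100,90,6,"s_q")
```

```text
16.35 [459.6  -6.2  31.5] [ 3.139 -0.004  1.781] [-0.18 -0.13  2.15  0.01  1.12 -0.39] [0.5 0.2 0.1] 84.8
16.4 [459.7  -6.2  31.5] [ 3.139 -0.004  1.781] [-0.18 -0.13  2.15  0.01  1.12 -0.39] [ 0.   0.1 -0.4] 84.9
```

View pics/s_q.png

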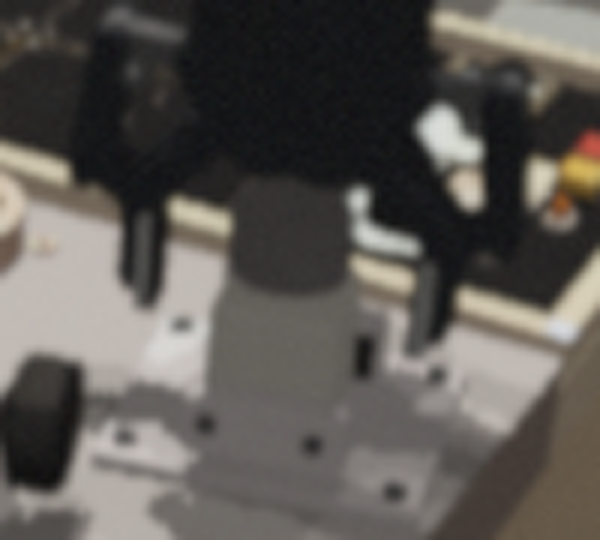

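View pics/w_q.png

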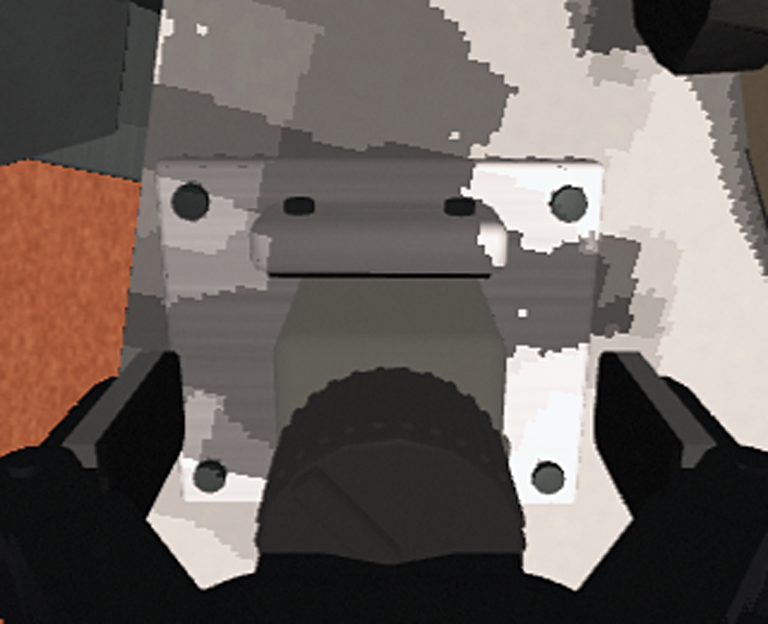

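The jar stands in the jig, released. Next I'll go up to measure the cap.

Request:
send_rows --pt "0 0 -0.5 0 0 0" --pt "0 0 -1.5 0 0 0" --pt "0 0 -2.5 0 0 0" --pt "0 0 -3.0 0 0 0" --pt "-0.8 0 -3.0 0 0 0" --pt "-1.0 0 -3.0 0 0 0" --pt "-1.0 0 -2.0 0 0 0" --pt "0 0 0 0 0 0" --pt "0 0 0 0 0 0"

```text
clock: 17.58
tcp_pos: [465.9, -34.8, 198.8]
ee_rot: [3.133, -0.001, 1.781]
wrist_force: [-0.3, 1.1, 0.3]
opening: 85.2
```

Run:
```python
from h import *
import pickle
st()
g=grab("wrist"); st(); f,K,C=g; pickle.dump(g,open("w_r.pkl","wb"))
crop(f,220,100,200,150,4,"w_r")
```

```text
17.57 [465.9 -34.8 198.8] [ 3.133e+00 -1.000e-03  1.781e+00] [-0.24 -0.33  2.01  0.    1.45 -0.45] [-0.3  1.1  0.3] 85.2
17.62 [466.  -34.8 198.9] [ 3.133e+00 -1.000e-03  1.782e+00] [-0.24 -0.33  2.01  0.    1.45 -0.45] [-0.1 -0.1  0.3] 85.4
```

View pics/w_r.png

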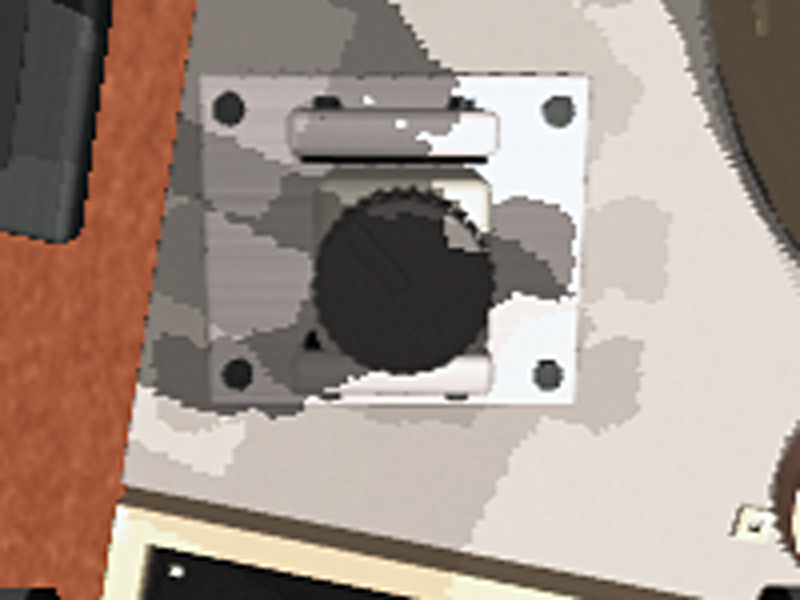

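Run:
```python
from h import *
import pickle
f,K,C=pickle.load(open("w_r.pkl","rb"))
print("cap",ray(K,C,(320.7,171.2),90.5))
u=lambda a:np.array(a,float)/4+[220,100]-0.35
s=ray(K,C,u([(230,108),(558,110),(548,375),(238,375)]),8);print("screws",s.mean(0).round(1))
a=ray(K,C,u([(400,288),(355,222)]),93.5); d=a[1]-a[0]; print("pointer deg",np.degrees(np.arctan2(d[1],d[0])), np.linalg.norm(d))
```

```text
cap [[460.26603841  -9.60679352  90.5       ]]
screws [458.1 -12.2   8. ]
pointer deg 136.05849864710066 17.083803851840575
```

Run:
```python
from h import *
plan([(460.3,-9.6,150,1.78)],[3])
```

```text
[[0.86,-0.02,1.63,0.2,-0.0,0.0],[0.86,-0.02,1.63,0.2,-0.0,0.0],[0.86,-0.02,1.63,0.2,-0.0,0.0]]
```

Request:
send_rows --pt "0.9 0 1.6 0.2 0 0" --pt "0.8 0 1.6 0.2 0 0" --pt "0.8 0 1.6 0.1 0 0" --pt "0 0 0 0 0 -10" --pt "0 0 0 0 0 -10" --pt "0 0 0 0 0 -10" --pt "0 0 0 0 0 -10" --pt "0 0 0 0 0 -10" --pt "0 0 0 0 0 -10" --pt "0 0 0 0 0 -10"

```text
clock: 18.88
tcp_pos: [451.3, -1.8, 130.5]
ee_rot: [3.138, -0.025, 3.049]
wrist_force: [0.1, -0.3, -0.4]
opening: 85.1
```

Request:
send_rows --pt "0 0 0 0 0 -10" --pt "0 0 0 0 0 -10" --pt "0 0 0 0 0 -10" --pt "0 0 0 0 0 -10" --pt "0 0 0 0 0 -10" --pt "0 0 0 0 0 -8" --pt "0 0 0 0 0 0" --pt "0 0 0 0 0 0"

```text
clock: 19.88
tcp_pos: [444.2, 3.6, 117.3]
ee_rot: [3.102, -0.017, -2.186]
wrist_force: [-0.1, -0.1, -0.3]
opening: 84.8
```

Run:
```python
from h import *
import pickle
st()
g=grab("wrist"); st(); f,K,C=g; pickle.dump(g,open("w_s.pkl","wb"))
crop(f,160,100,320,260,2.4,"w_s")
from rig import env
plan([(460.3,-9.6,110,env.get_obs()["ee_rot"][2])],[2])
```

```text
19.88 [444.2   3.6 117.3] [ 3.102 -0.017 -2.186] [-0.16 -0.27  2.11  0.    1.35 -2.69] [-0.1 -0.1 -0.3] 84.8
19.93 [444.1   3.6 117.3] [ 3.102 -0.017 -2.186] [-0.16 -0.27  2.11  0.    1.35 -2.69] [-0.6 -0.5  0.3] 85.2
[[0.06,-1.05,0.32,1.1,-0.5,-0.0],[0.07,-1.05,0.34,1.1,-0.5,-0.0]]
```

View pics/w_s.png

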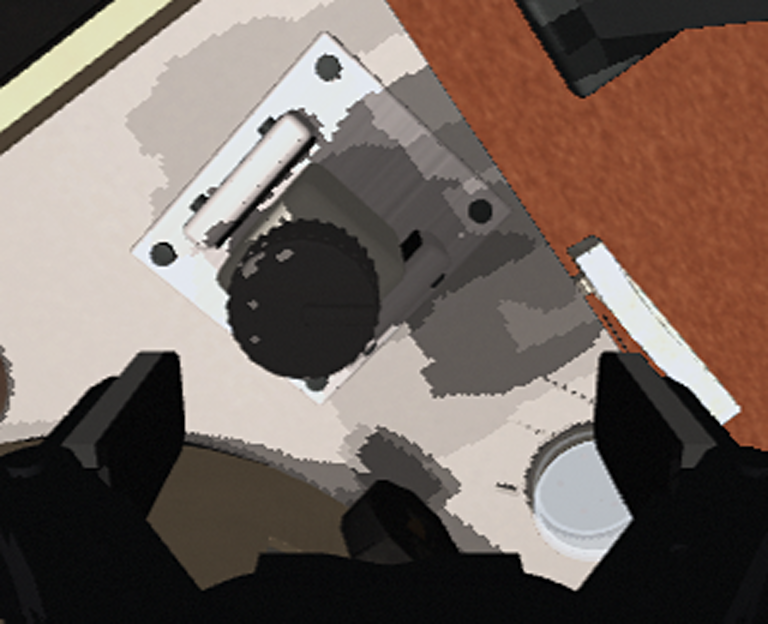

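Run:
```python
from h import *
import pickle
f,K,C=pickle.load(open("w_s.pkl","rb"))
print("cap",ray(K,C,(286,226),90.5))
```

```text
cap [[457.78580562 -13.18034391  90.5       ]]
```

Request:
send_rows --pt "0.1 -1.0 0 1.1 -0.5 0" --pt "0.1 -1.0 0 1.1 -0.5 0" --pt "0 0 0 0 0 0" --pt "0 0 0 0 0 0"

```text
clock: 20.42
tcp_pos: [460.6, -10.8, 116.6]
ee_rot: [-3.14, 0.001, -2.188]
wrist_force: [0.2, 0.1, 0.2]
opening: 85.1
```

Run:
```python
from h import *
import pickle
st()
g=grab("wrist"); st(); f,K,C=g
crop(f,160,100,320,260,2.4,"w_t")
from rig import env
plan([(460.3,-9.6,90,env.get_obs()["ee_rot"][2]),(460.3,-9.6,62,env.get_obs()["ee_rot"][2])],[2,2])
```

```text
20.43 [460.6 -10.8 116.6] [-3.140e+00  1.000e-03 -2.188e+00] [-0.19 -0.26  2.1   0.    1.3  -2.71] [0.2 0.1 0.2] 85.1
20.48 [460.6 -10.8 116.7] [-3.140e+00  1.000e-03 -2.188e+00] [-0.19 -0.26  2.1   0.    1.3  -2.71] [ 0.2 -0.6 -0.4] 85.0
[[-0.04,0.05,1.34,-0.0,0.0,-0.0],[-0.04,0.05,1.34,-0.0,0.0,-0.0]]
[[0.0,-0.0,1.4,0.0,0.0,0.0],[0.0,-0.0,1.4,0.0,0.0,-0.0]]
```

View pics/w_t.png

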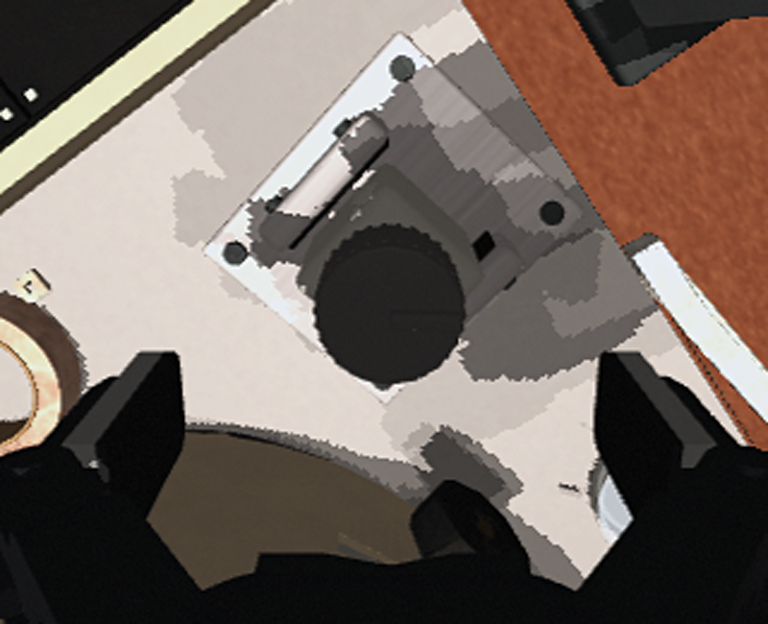

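Run:
```python
from h import *
f,K,C=grab("wrist")
g=cv2.cvtColor(f,cv2.COLOR_RGB2GRAY)
p=ray(K,C,[(321.9,229),(322,228)],90.5);print(p); st()
print(proj(K,C,(460.3,-9.6,90.5)))
```

```text
[[458.45012081 -13.28587472  90.5       ]
 [458.01693998 -13.78971105  90.5       ]]
20.52 [460.6 -10.7 116.7] [-3.140e+00  1.000e-03 -2.188e+00] [-0.19 -0.26  2.1   0.    1.3  -2.71] [ 0.7 -0.1  0.6] 84.8
[[322.8960904 235.1196471]]
```

Request:
send_rows --pt "0 0 1.3 0 0 0" --pt "0 0 1.3 0 0 0" --pt "0 0 1.3 0 0 0" --pt "0 0 1.0 0 0 0" --pt "0 0 0.2 0 0 0" --pt "0 0 0 0 0 0"

```text
clock: 21.28
tcp_pos: [459.4, -10.2, 60.5]
ee_rot: [3.14, 0.0, -2.188]
wrist_force: [0.5, -1.2, -0.2]
opening: 84.9
```

Run:
```python
from h import *
st()
f,K,C=grab("wrist")
crop(f,160,100,320,260,2.4,"w_u")
f,K,C=grab("scene");crop(f,350,130,110,90,6,"s_u")
```

```text
21.27 [459.4 -10.2  60.5] [ 3.14   0.    -2.188] [-0.18 -0.18  2.13  0.    1.19 -2.71] [ 0.5 -1.2 -0.2] 84.9
```

View pics/w_u.png

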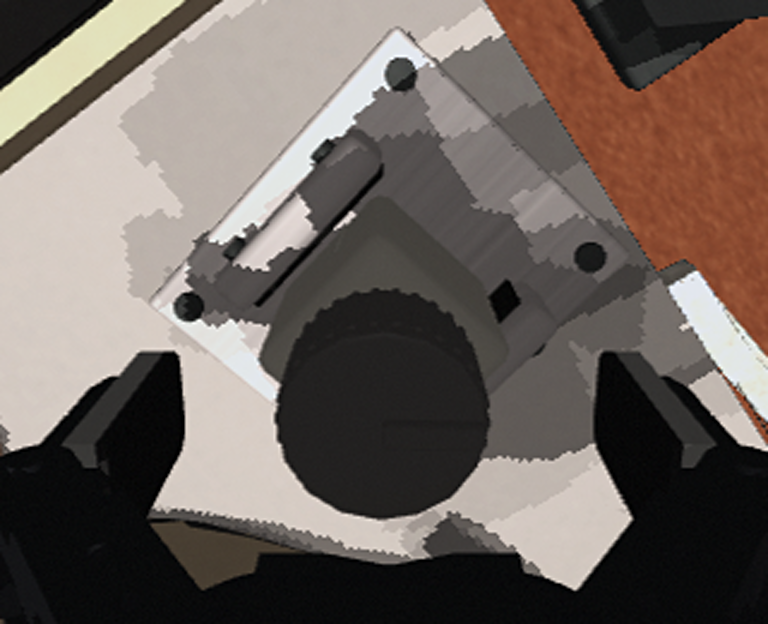

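View pics/s_u.png

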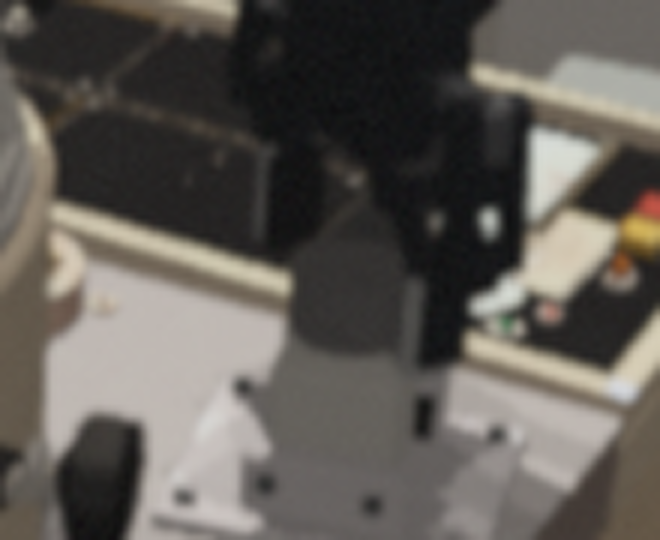

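Request:
send_rows --pt "0.1 0 -0.3 0 0 0" --pt "0 0 0 0 0 0"

```text
clock: 21.62
tcp_pos: [459.9, -11.3, 65.2]
ee_rot: [-3.14, 0.001, -2.188]
wrist_force: [-0.4, -0.3, -0.0]
opening: 85.2
```

Request:
send_rows --pt "0 0 0 0 0 0" --pt "0 0 0 0 0 0" --pt "0 0 0 0 0 0" --pt "0 0 0 0 0 0" --pt "0 0 0 0 0 0" --pt "0 0 0 0 0 0" --claw 3.5

```text
clock: 22.38
tcp_pos: [460.2, -11.4, 66.2]
ee_rot: [-3.139, 0.002, -2.188]
wrist_force: [0.2, 0.4, 1.7]
opening: 37.8
```

Run:
```python
from h import *
from rig import env
st(); print(env.get_obs()["torque"].round(2))
f,K,C=grab("wrist")
crop(f,160,100,320,260,2.4,"w_v")
f,K,C=grab("scene");crop(f,350,130,110,90,6,"s_v")
```

```text
22.38 [460.2 -11.4  66.2] [-3.139e+00  2.000e-03 -2.188e+00] [-0.19 -0.19  2.13  0.    1.2  -2.71] [0.2 0.4 1.7] 37.8
[0.03 0.09 0.03]
```

View pics/w_v.png

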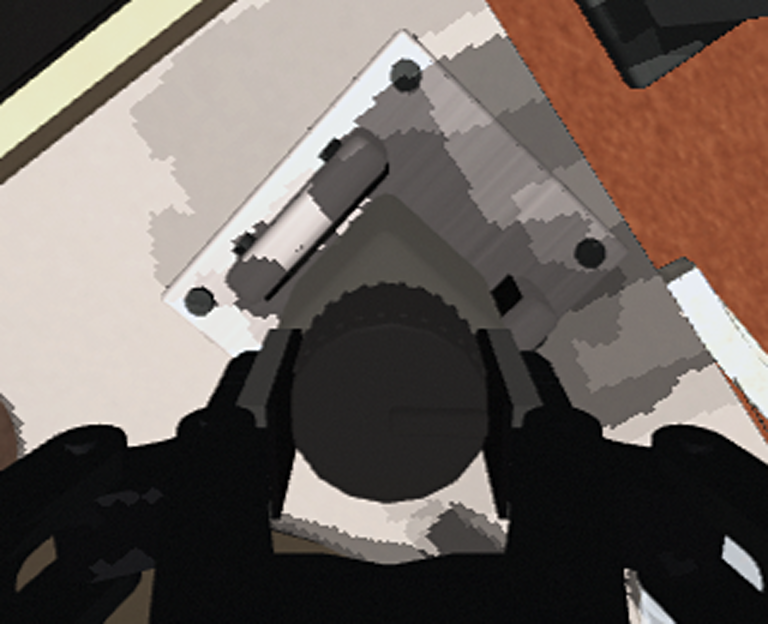

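View pics/s_v.png

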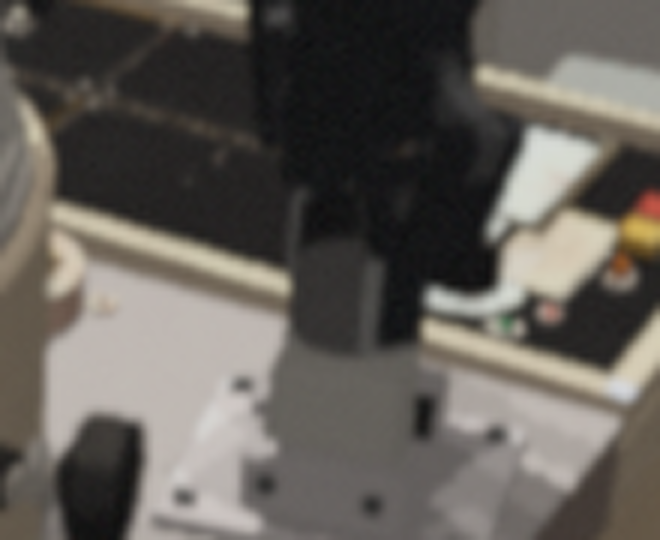

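Request:
send_rows --pt "0 0 0.05 0 0 8" --pt "0 0 0.05 0 0 8" --pt "0 0 0.05 0 0 8" --pt "0 0 0 0 0 0"

```text
clock: 22.98
tcp_pos: [460.4, -11.3, 65.7]
ee_rot: [-3.141, 0.002, -2.618]
wrist_force: [-0.5, 0.5, 1.1]
opening: 38.2
```

Run:
```python
from h import *
from rig import env
st(); print(env.get_obs()["torque"].round(2))
f,K,C=grab("wrist")
crop(f,160,100,320,260,2.4,"w_w")
```

```text
22.98 [460.4 -11.3  65.7] [-3.141e+00  2.000e-03 -2.618e+00] [-0.19 -0.19  2.13  0.    1.19 -2.28] [-0.5  0.5  1.1] 38.2
[-0.11  0.18 -0.04]
```

View pics/w_w.png

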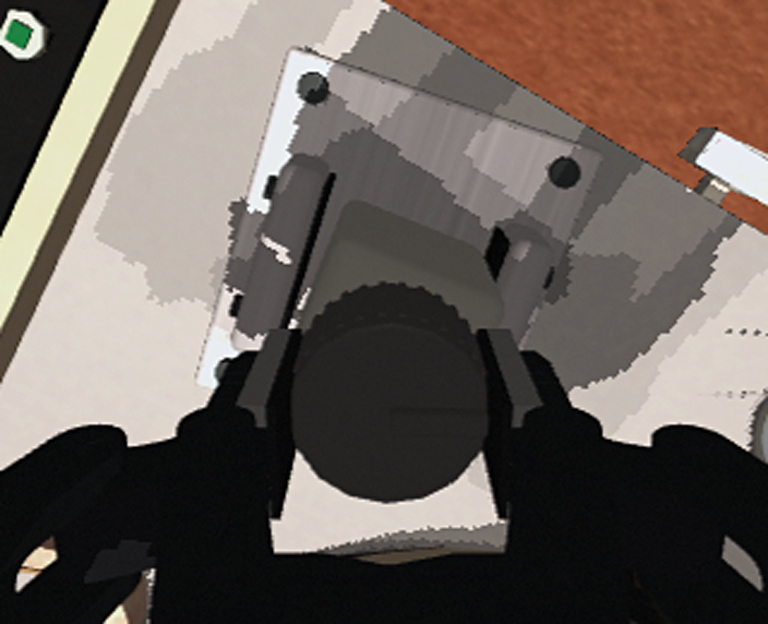

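Request:
send_rows --pt "0 0 0.05 0 0 9" --pt "0 0 0.05 0 0 9" --pt "0 0 0.05 0 0 9" --pt "0 0 0.05 0 0 9" --pt "0 0 0 0 0 0"

```text
clock: 23.65
tcp_pos: [460.4, -11.0, 64.7]
ee_rot: [3.14, 0.001, 3.031]
wrist_force: [-0.8, -0.1, 1.9]
opening: 37.9
```

Run:
```python
from h import *
from rig import env
st(); print(env.get_obs()["torque"].round(2))
```

```text
23.65 [460.4 -11.   64.7] [3.140e+00 1.000e-03 3.031e+00] [-0.19 -0.18  2.13  0.    1.19 -1.65] [-0.8 -0.1  1.9] 37.9
[-0.08  0.26 -0.02]
```

Request:
send_rows --pt "0 0 0.05 0 0 9" --pt "0 0 0.05 0 0 9" --pt "0 0 0.05 0 0 9" --pt "0 0 0.05 0 0 9" --pt "0 0 0 0 0 0"

```text
clock: 24.28
tcp_pos: [460.9, -10.7, 63.8]
ee_rot: [3.139, 0.0, 2.405]
wrist_force: [-1.9, 0.6, 1.8]
opening: 38.1
```

Run:
```python
from h import *
from rig import env
st(); print(env.get_obs()["torque"].round(2))
f,K,C=grab("wrist")
crop(f,160,100,320,260,2.4,"w_x")
```

```text
24.27 [460.9 -10.7  63.8] [3.139 0.    2.405] [-0.19 -0.18  2.13  0.    1.19 -1.02] [-1.9  0.6  1.8] 38.1
[-0.02  0.28  0.  ]
```

View pics/w_x.png

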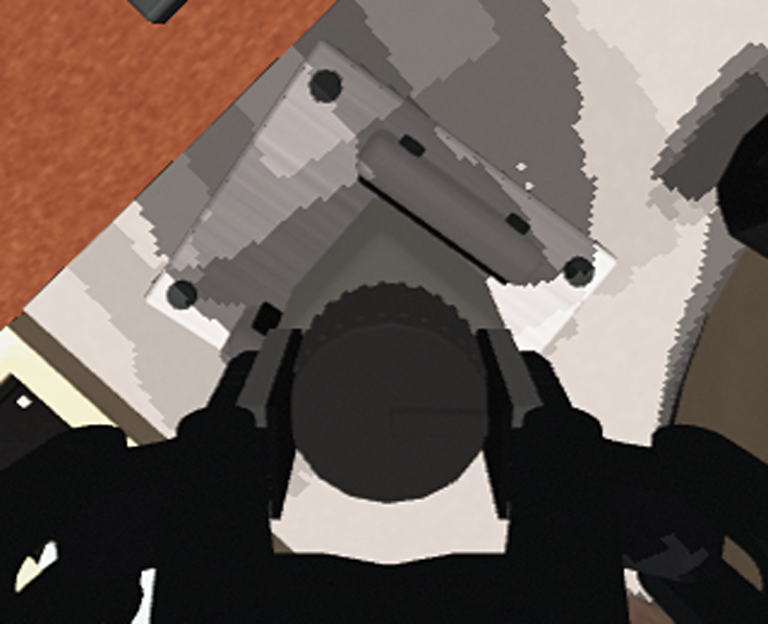

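Request:
send_rows --pt "0 0 0.05 0 0 9" --pt "0 0 0.05 0 0 9" --pt "0 0 0.05 0 0 8"

```text
clock: 24.7
tcp_pos: [461.6, -10.8, 63.1]
ee_rot: [3.138, -0.0, 1.95]
wrist_force: [-1.8, 0.7, 4.9]
opening: 37.8
```

Run:
```python
from h import *
from rig import env
st(); print(env.get_obs()["torque"].round(2))
```

```text
24.7 [461.6 -10.8  63.1] [ 3.138 -0.     1.95 ] [-0.19 -0.18  2.13  0.    1.19 -0.57] [-1.8  0.7  4.9] 37.8
[0.07 0.5  0.09]
```

Request:
send_rows --pt "0 0 0.05 0 0 8"

```text
clock: 24.82
tcp_pos: [461.7, -10.7, 62.9]
ee_rot: [3.138, -0.001, 1.811]
wrist_force: [-2.7, 1.1, 5.3]
opening: 38.1
```

Run:
```python
from h import *
from rig import env
st(); print(env.get_obs()["torque"].round(2))
```

```text
24.82 [461.7 -10.7  62.9] [ 3.138e+00 -1.000e-03  1.811e+00] [-0.19 -0.18  2.13  0.    1.19 -0.43] [-2.7  1.1  5.3] 38.1
[0.08 0.44 0.08]
```

Request:
send_rows --pt "0 0 0.03 0 0 6"

```text
clock: 24.95
tcp_pos: [461.8, -10.7, 62.8]
ee_rot: [3.138, -0.001, 1.707]
wrist_force: [-1.2, 1.7, 3.5]
opening: 37.7
```

Run:
```python
from h import *
from rig import env
st(); print(env.get_obs()["torque"].round(2))
f,K,C=grab("wrist")
crop(f,160,100,320,260,2.4,"w_y")
```

```text
24.95 [461.8 -10.7  62.8] [ 3.138e+00 -1.000e-03  1.707e+00] [-0.19 -0.18  2.13  0.    1.19 -0.32] [-1.2  1.7  3.5] 37.7
[0.07 0.39 0.1 ]
```

View pics/w_y.png

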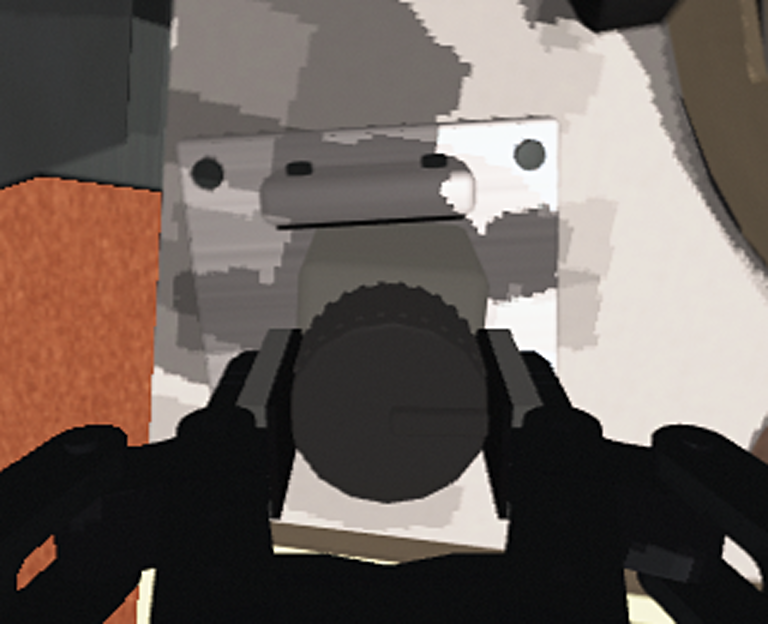

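Request:
send_rows --pt "0 0 0.03 0 0 6"

```text
clock: 25.12
tcp_pos: [462.1, -10.7, 62.7]
ee_rot: [3.138, -0.001, 1.604]
wrist_force: [-0.6, 0.9, 4.1]
opening: 37.8
```

Run:
```python
from h import *
from rig import env
st(); print(env.get_obs()["torque"].round(2))
```

```text
25.12 [462.1 -10.7  62.7] [ 3.138e+00 -1.000e-03  1.604e+00] [-0.19 -0.18  2.13  0.    1.19 -0.22] [-0.6  0.9  4.1] 37.8
[0.17 0.19 1.06]
```

Request:
send_rows --pt "0 0 0.03 0 0 6"

```text
clock: 25.25
tcp_pos: [462.5, -10.7, 62.7]
ee_rot: [3.137, -0.001, 1.503]
wrist_force: [-0.9, 0.4, 3.3]
opening: 37.9
```

Run:
```python
from h import *
from rig import env
st(); print(env.get_obs()["torque"].round(2))
f,K,C=grab("wrist")
crop(f,160,100,320,260,2.4,"w_z")
```

```text
25.25 [462.5 -10.7  62.7] [ 3.137e+00 -1.000e-03  1.503e+00] [-0.19 -0.18  2.13  0.    1.19 -0.12] [-0.9  0.4  3.3] 37.9
[0.07 0.31 0.24]
```

View pics/w_z.png

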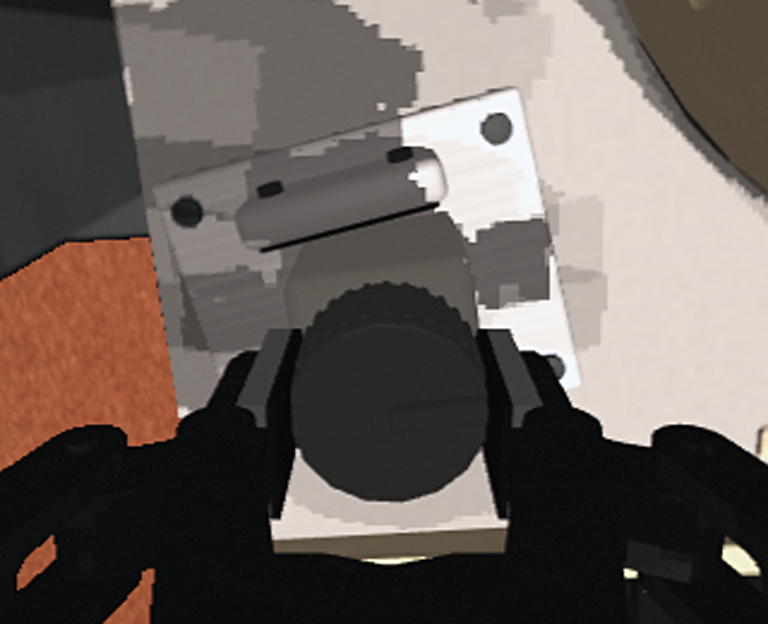

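Request:
send_rows --pt "0 0 0 0 0 0" --pt "0 0 0 0 0 0"

```text
clock: 25.55
tcp_pos: [462.6, -10.7, 62.8]
ee_rot: [3.137, -0.002, 1.506]
wrist_force: [-1.3, 1.6, 3.2]
opening: 37.9
```

Request:
send_rows --pt "0 0 0 0 0 0" --pt "0 0 0 0 0 0" --pt "0 0 0 0 0 0" --pt "0 0 0 0 0 0" --pt "0 0 0 0 0 0" --claw 8.5

```text
clock: 26.18
tcp_pos: [461.9, -10.7, 61.3]
ee_rot: [3.137, -0.002, 1.508]
wrist_force: [0.8, 0.2, 0.6]
opening: 84.8
```

Request:
send_rows --pt "0 0 -0.8 0 0 0" --pt "0 0 -2.0 0 0 0" --pt "0 0 -3.0 0 0 0" --pt "-1.0 0 -3.0 0 0 0" --pt "-1.0 0 -3.0 0 0 0" --pt "-1.0 0 -2.0 0 0 0" --pt "0 0 0 0 0 0" --pt "0 0 0 0 0 0"

```text
clock: 27.18
tcp_pos: [459.3, -41.3, 206.4]
ee_rot: [3.135, -0.001, 1.509]
wrist_force: [0.0, -0.5, 0.3]
opening: 84.8
```

Run:
```python
from h import *
import pickle
st()
g=grab("wrist"); f,K,C=g; pickle.dump(g,open("w_end.pkl","wb"))
f2=cv2.convertScaleAbs(f,alpha=1.6,beta=15)
crop(f2,220,100,200,150,4,"w_end")
f,K,C=grab("scene");crop(f,350,130,110,90,6,"s_end")
```

```text
27.18 [459.3 -41.3 206.4] [ 3.135e+00 -1.000e-03  1.509e+00] [-0.25 -0.35  2.01  0.    1.47 -0.19] [ 0.  -0.5  0.3] 84.8
```

View pics/w_end.png

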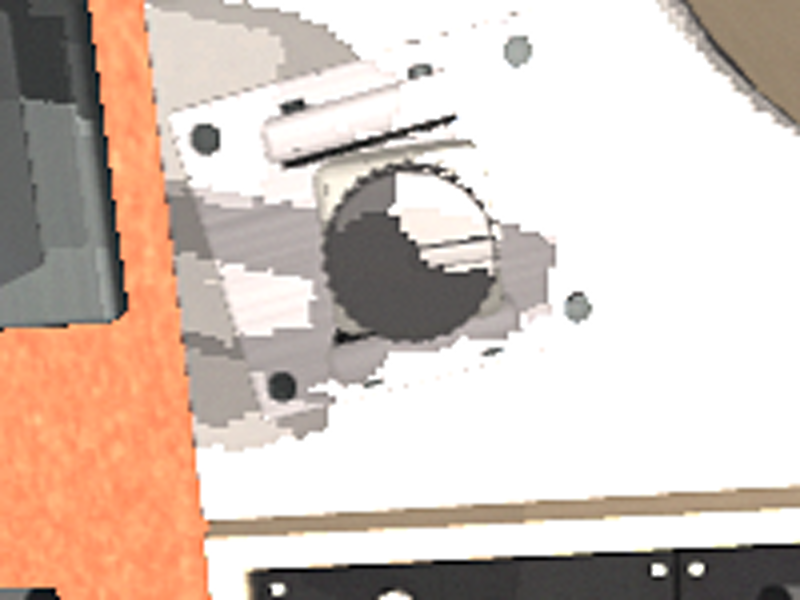

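View pics/s_end.png

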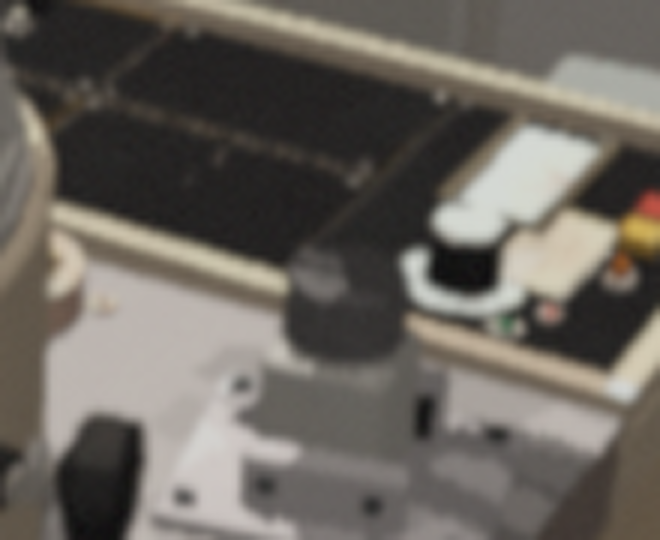

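Run:
```python
from h import *
import pickle
f,K,C=pickle.load(open("w_end.pkl","rb"))
crop(f,290,120,70,75,8,"w_end2")
```

```text
(no output)
```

View pics/w_end2.png

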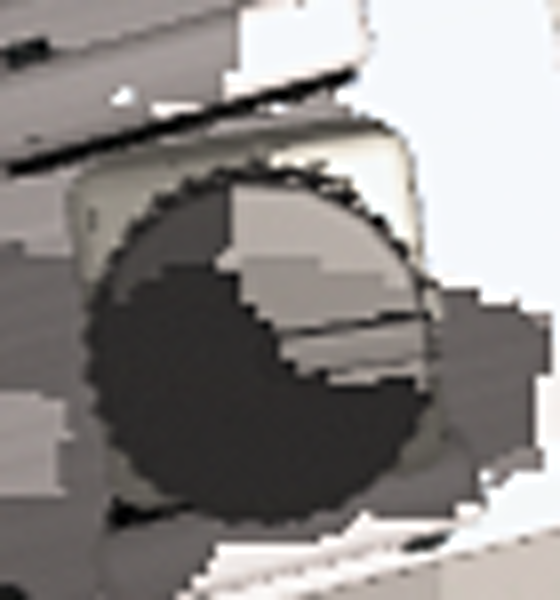

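Run:
```python
from h import *
import pickle
f,K,C=pickle.load(open("w_end.pkl","rb"))
print(ray(K,C,(322.6,162.8),87))
f,K,C=grab("top");crop(f,200,120,250,160,3,"t_end")
st()
```

```text
[[462.46343777  -9.83681438  87.        ]]
27.32 [459.1 -41.1 205.8] [ 3.136e+00 -2.000e-03  1.510e+00] [-0.25 -0.35  2.01  0.    1.47 -0.19] [-0.6 -0.5  0.5] 85.1
```

View pics/t_end.png

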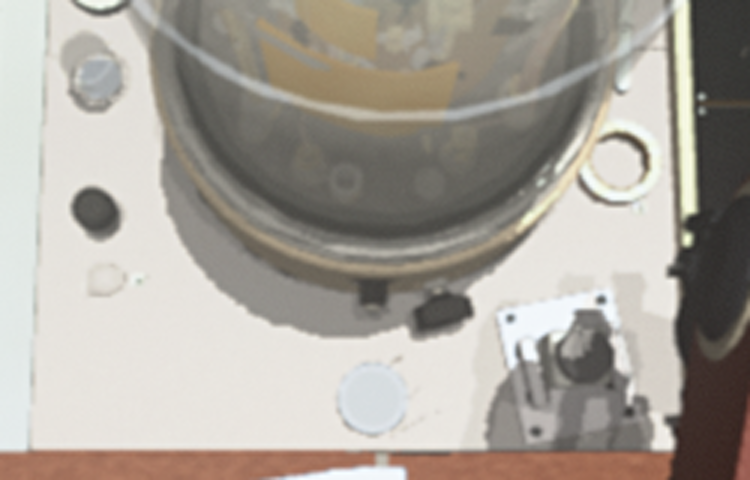

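```bash
python3 -c "
from rig import env
print(env.close_job())"
```

```text
the job is handed in; nothing more can be done
None
```

The jar is standing closed in the jig, and I handed the job in at about 27 s. No verdict was reported.

**What I did:** I took the jar by its body, carried it round the front of the bell jar and lowered it between the jaws. A short push of 34 N confirmed it was down, and I let go. Then I gripped the cap and turned it clockwise in one wrist twist of about 2.5 rad, following it down, until it stopped.

**Last checks:**
- **Cap home:** the twist moment jumped from about 0.1 to 1.06 N m and the fingers then slipped on the cap, so it is against its stop. In the final wrist picture the pointer lines up with the jar's sides to about 0.03 rad.
- **Jar position:** the cap's centre measured about (462, -10) mm against (458, -12) mm for the jig, so the jar is roughly 5 mm off centre, inside the 16 mm limit. The jar looks upright in the pictures, but I did not measure its tilt or its height above the plate after the twist.
- **Other items:** the petri dish, tape roll and eyepiece look unmoved in the top view. The gripper is open and clear, with almost no force on the wrist.

**What did not agree:**
- **Cap position:** wrist-camera estimates from opposite wrist turns differed by about 4 mm, so I used their average.
- **Jar turned in the jig:** the twist left the jar about 7° out of line with the jaws, within the play of the gap.

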